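Rock a stuck tube block out of a bench mixer

TASK

Free the aluminium tube block from its tight seat on the bench mixer: turn the clamp knob a quarter turn counter-clockwise so that its finger swings off the block, then take the block by its upright tab and, as it jams when pulled straight, rock it out: first the end towards the robot up, then right over so that the clamp end is the higher one, then level. Finish while holding it still and level just clear above its seat, with one to five centimetres of air between; do not let go, and leave the jar and bottle beside it where they stand.

Things in the scene. Friction and masses are not known exactly. Their poses are not given: they have to be found in the camera images.
- mixer: Low white bench mixer, fixed, 186 x 78 mm. Origin on the bench under the seat's middle; x along its long side to the clamp post (the end away from the robot), z up; housing from x = -67 to +119 mm. Seat floor at z = 44 mm; cheeks beside the block up to z = 70 mm, 1.5 mm clear of its sides; end stops 2.5 mm clear of its ribs; the seat's top is at z = 78 mm.
- carrier (a joint): Shift (m) along mixer x of the seat's spring-centred carrier: two round steel noses, 8 mm thick, lying across at x = -43 and +43, z = 71 mm, over the block's ribs. One nose gives way outward by 2 mm (a few N) only as the other goes in deeper: a level block cannot rise, but either end can be lifted past its nose while the other stays at its height.
- tube_block: Loose aluminium tube block, 0.25 to 0.5 kg, 71 (x) x 44 (y) x 40 (z) mm, wells in its top. Origin at its underside's centre, z up. Seated: mixer x = y = 0, z = 44 mm, axes along the mixer's. Each end face has two round cross ribs, 6 mm thick, centred at x = -38 / +38 mm, z = 6 and 20 mm, so the noses start 7 mm above the upper ribs.
- tab (a point): Middle of the block's upright grip tab, which stands on the middle of its top: 26 mm along x, 12 mm thick along y (grasp it across y), from block z = 40 to 87 mm; this point is at block z = 66 mm. Axes as the block's.
- near_end (a point): Middle of the lower edge of the block's end towards the robot: block x = -38, z = 0 mm. Step 1: raise this end 14 mm with the far end staying down (0.18 rad of tilt about y): its nose then lies between its two ribs. Step 3, after the far end's step: raise this end 14 mm more, which levels the block 28 mm above its seat, out of both noses.
- far_end (a point): Middle of the lower edge of the block's end towards the clamp: block x = +38, z = 0 mm. Step 2: with the near end staying 14 mm up, raise this end from 0 to 28 mm (tilt 0.18 rad the other way): both its ribs pass its nose.
- clamp (a joint): Angle of the clamp's swivel, rad: about 0 = its finger lies over the far end of the block, 2 mm above its top, and stops it rising; grows counter-clockwise seen from above; 1.57 = finger square to the mixer's long side, off the block; stop at 1.65. Stays where it is left (0.08 N m friction).
- clamp_knob (a point): Middle of the black bar knob, on the swivel axis: mixer x = 88, z = 111 mm; axes turn with it. Bar 40 long, 12 thick (grasp across this), z = 98 to 123 mm; at joint 0 its length lies along mixer x. Below it a collar of 17 mm radius (top z = 99.5) and the finger (z = 86 to 92). The block's tab is 75 mm from the axis: after turning, open the fingers only a little.
- foil_jar: Small foil-topped jar, 50 mm wide, 48 mm tall, origin under its base; leave it.
- dropper_bottle: Dropper bottle, 34 mm wide, 86 mm tall, origin under its base; leave it.
There are look-alikes about, which are no part of the job. Several things have the shape of the tube_block; the one meant has the colours described above.

How it is judged:
On the way, in this order (a step that is already met when the one before it is completed fails the run):
1. the clamp finger is swung off the block while the block is still seated (value of joint clamp above 1.15 rad and z of each of near_end, far_end in the frame of mixer below 0.049 m), for 0.1 s.
2. the end of the block towards the robot is rocked up while the clamp end is still down (z of near_end in the frame of mixer above 0.053 m and z of far_end in the frame of mixer below 0.049 m), for 0.15 s.
3. the block is rocked over the other way: the clamp end is up and higher than the robot end (z of far_end in the frame of mixer above 0.068 m and z of near_end in the frame of mixer between 0.051 and 0.063 m), for 0.15 s.
At the end, for the whole second after the job is handed in: Fingers hold the block still (<0.02 m/s), tilt <0.15 rad, underside 82-135 mm above the mixer's origin (4-57 mm over the seat's top), within 30 mm of straight above the seat, not touching the mixer; clamp >1.15 rad; foil jar and dropper bottle within 30 mm of their starts (z of tube_block in the frame of mixer between 0.082 and 0.135 m and horizontal distance between tube_block and mixer below 0.03 m and angle between tube_block's own z axis and vertical below 0.15 rad and contact force between tube_block and mixer below 0.2 N and contact force between the fingers and tube_block above 1 N and linear speed of tube_block below 0.02 m/s and value of joint clamp above 1.15 rad and distance of each of foil_jar, dropper_bottle from where it was at the start of the episode below 0.03 m); the arm keeps its last pose, push and grip.
It fails at once if a bystander is pushed away or tipped (distance of any of foil_jar, dropper_bottle from where it was at the start of the episode above 0.03 m or angle between any of foil_jar, dropper_bottle's own z axis and vertical above 0.5 rad).
It also fails if it takes over 51 s, if anything falls off the work surface, if the arm or the gripper's body presses on something with over 40 N, if the wrist force passes 120 N, or if a joint passes its speed limit or range.

ROBOT

A 7-joint arm with a two-finger parallel gripper is mounted at the origin on a cart in front of the work surface, level with it; the furniture and walls round the work are solid. World frame = base frame: x ahead of the robot, y to its left, z up, the work surface at z = 0. Lengths are in m, angles in rad, forces in N, time in s.
With the tool pointing down it reaches from about 0.4 to 0.875 m from the base axis. Payload 19.3 kg.
Tool frame: the origin (TCP) lies at the very end of the fingers, on their centre line; the grasp point (between the pads) lies 19 mm behind it; y points along the fingers, x is the direction in which the jaws open and shut, and the axes are right-handed (so a half turn about y gives the same grasp; the last joint's range is limited). The gripper opens to 85 mm and grips with 20 to 120 N. Pads are 22 mm wide; open, the fingers measure 114 mm over their backs; the gripper's body (76 mm by 85 mm) begins 54 mm behind the grasp point. The pads swing forward as they close: fully open they stand 13 mm farther back than shut.
Start: joints at [-1.205, 0.521, -0.036, 1.599, 0.021, 1.021, -0.113], TCP at [0.264, 0.567, 0.231] pointing down, gripper open.
Joint ranges: [-2.91, 2.91], [-0.3, 2.13], [-1.5, 1.42], [0.17, 2.43], [-1.26, 4.41], [0.16, 1.93], [-2.52, 2.52]. Speed limits (rad/s): [1.89, 1.89, 2.39, 2.39, 3.01, 3.01, 3.01].

INTERFACE

Orientations are given as [roll, pitch, yaw] about the fixed x, y, z axes, in that order (R = Rz(yaw) Ry(pitch) Rx(roll)).
In Python, from workcell import bot gives the robot as it stands. The module is installed in compiled form; this text tells all that it offers.
- The arm moves only by the shell command python3 -m crank 'ROWS' [FORCE]. ROWS is JSON, a list of rows, each an object of numbers: "hand": the closure, from 0 (fully open) to 1 (shut); "dx", "dy", "dz": the shift along the tool's x, y, z in mm; "yaw": the turn about the tool's y in rad. In form: [{"hand": .., "dx": .., "dy": .., "dz": .., "yaw": ..}, ...]. A call has 1 to 12 rows; each row is the pose to reach, as a shift and turn from the pose commanded when the call began, along the tool's axes at that moment; what a row does not reach only later rows make up. A row lasts 1/12 s, in which the tool goes at most 41.7 mm and 7.16 degrees, less where a joint would pass 70% of its speed; a pose out of reach is approached as far as the arm can. A call with a gripper value outside its range is refused whole. The fingers move at their own pace and stop on an object; FORCE is the grip in N (left out, the last holds). Time passes only in rows, so rows that repeat a pose let the fingers close. It gives the time, the measured TCP pose, the force and the opening at its end, in the units of the state.
- bot.observe(): the state, without advancing time (a new reading comes with each control period).
- bot.grab_frame(name): name is "scene" or "top" or "wrist"; returns the picture (420x560x3 uint8, red, green, blue); there is no depth.
- bot.camera_info(name): a dict with "fx", "fy", "cx", "cy" (pixels), "dist" ([k1, k2, p1, p2, k3] as OpenCV has them; the pictures are not rectified), "rvec" (rotation vector, rad) and "tvec" (3), from world to camera coordinates, as OpenCV has them. Camera axes: x right, y down, z forward; pixel columns grow to the right and rows downward; lengths in m; the calibration is good to about 2 mm. A picture is of the moment at which its call begins: read the wrist's pose just before it. camera_info takes no time and is no camera call; for the wrist camera it gives the pose at the moment of the call.
- bot.job_done(): hands the job in, once; it reports no verdict.
The state is a dict: "clock": time; "qpos": joint angles; "qd": joint speeds; "joint_efforts": joint torques, N m; "position": TCP position; "tool_rot": TCP orientation; "force": force on the tool from outside, world axes, zero at the start; "moment": the same for the moment, N m; "grip_width": finger opening in m.
Only numpy, scipy, OpenCV 4.12 (cv2) and the standard library are available. Lean on these libraries where they do the work, as an engineer would, in place of code of your own. Each camera call takes 0.05 s, during which the arm holds its last target.

## Working session

There is one attempt and no reset: what is moved stays moved. The work goes in short steps, Python scripts to look and compute and a shell command to move; the robot and the scene stay as the last step left them, time stands still between calls to the robot, and variables do not carry over. Pictures are saved under pics/ and viewed, and the job is handed in when it is done.

```bash
mkdir -p pics
python3 - <<'E'
from workcell import bot
import cv2
s=bot.observe()
for k,v in s.items(): print(k,v)
for n in ["scene","top","wrist"]:
    print(n,bot.camera_info(n))
    cv2.imwrite(f"pics/{n}0.png",bot.grab_frame(n)[:,:,::-1])
E
```

```text
clock 0.0
qpos [-1.20517529  0.52201701 -0.03630829  1.60000041  0.02122704  1.02108553
 -0.1127929 ]
qd [-0.00044571  0.00179148 -0.00033789  0.002673   -0.00125283 -0.0017599
  0.0003752 ]
joint_efforts [ 4.05835572e-04 -9.27088380e+01  1.98021568e+00 -3.69949043e+01
  1.78963935e-02  8.06024327e-03  1.98397612e-05]
position [0.26375708 0.56625407 0.2307268 ]
tool_rot [-1.57090854e+00  1.11921106e-03  1.13496978e+00]
force [-0.79403605 -0.90394243  0.13893139]
moment [ 0.02686183 -0.01008043 -0.00400975]
grip_width 0.085701583133981
scene {'fx': 391.4984761491122, 'fy': 391.4984761491122, 'cx': 283.35413388588887, 'cy': 212.37581696461876, 'dist': array([0.02393039, 0.        , 0.        , 0.        , 0.        ]), 'rvec': array([ 2.32319342, -0.75430263,  0.26964368]), 'tvec': array([-0.32758784,  0.42786027,  0.63261863])}
top {'fx': 400.58837908495286, 'fy': 400.58837908495286, 'cx': 282.3028477002335, 'cy': 209.04935738330613, 'dist': array([0.03586493, 0.        , 0.        , 0.        , 0.        ]), 'rvec': array([ 2.17099613, -2.1150284 ,  0.12605029]), 'tvec': array([0.19220423, 0.56926898, 0.9087978 ])}
wrist {'fx': 311.6329003803039, 'fy': 311.6329003803039, 'cx': 283.3072659079751, 'cy': 210.81984437590154, 'dist': array([-0.05365625,  0.        ,  0.        ,  0.        ,  0.        ]), 'rvec': array([-2.40777543, -1.53407946, -0.25053627]), 'tvec': array([-0.62522222, -0.04222951,  0.38082841])}
```

View pics/scene0.png

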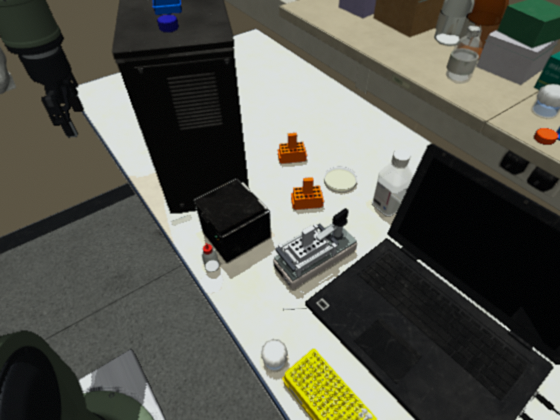

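View pics/top0.png

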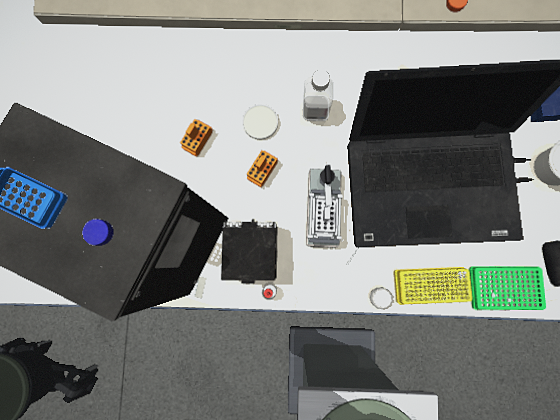

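View pics/wrist0.png

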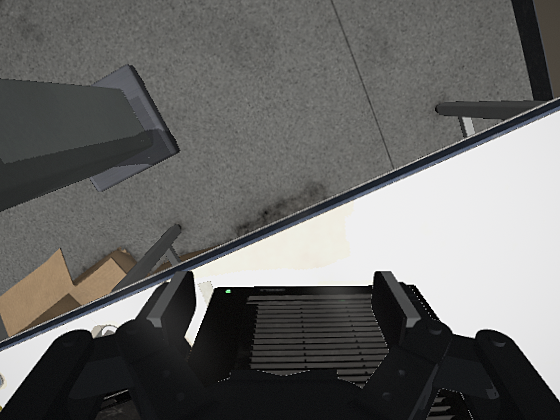

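```bash
cat > h.py <<'E'
from workcell import bot
import cv2, numpy as np
def ray(n,uv,ci=None):
    c=ci or bot.camera_info(n)
    K=np.array([[c['fx'],0,c['cx']],[0,c['fy'],c['cy']],[0,0,1]])
    p=cv2.undistortPoints(np.array([[uv]],float),K,c['dist'])[0,0]
    R=cv2.Rodrigues(c['rvec'])[0]; o=-R.T@c['tvec']; d=R.T@np.array([p[0],p[1],1]); return o,d/np.linalg.norm(d)
def plane(n,uv,z,ci=None):
    o,d=ray(n,uv,ci); return o+d*(z-o[2])/d[2]
def tri(a,b):
    (o1,d1),(o2,d2)=a,b
    A=np.stack([d1,-d2],1); t=np.linalg.lstsq(A,o2-o1,rcond=None)[0]
    p,q=o1+t[0]*d1,o2+t[1]*d2; return (p+q)/2,np.linalg.norm(p-q)
def proj(n,P):
    c=bot.camera_info(n)
    K=np.array([[c['fx'],0,c['cx']],[0,c['fy'],c['cy']],[0,0,1]])
    return cv2.projectPoints(np.array(P,float).reshape(-1,3),c['rvec'],c['tvec'],K,c['dist'])[0][:,0]
E
python3 - <<'E'
from h import *
np.set_printoptions(precision=3,suppress=True)
print("towA",tri(ray("top",(187,187)),ray("scene",(232,40))))
print("towB",tri(ray("top",(118,319)),ray("scene",(118,52))))
print("tow base",plane("top",(225,212),0),plane("scene",(245,185),0), plane("scene",(172,212),0))
print("blue cap",tri(ray("top",(96,230)),ray("scene",(168,18))))
print("cube",[tri(ray("top",a),ray("scene",b)) for a,b in [((277,224),(269,213)),((276,281),(222,256)),((222,224),(237,183)),((222,280),(196,213))]])
print("bottle",tri(ray("top",(269,292)),ray("scene",(208,248))),"jar?",plane("top",(381,297),0.048))
print("edge",plane("top",(350,307),0))
print("mixer c",plane("top",(325,208),0.07))
for n,b in [("scene",(255,195,375,295)),("top",(285,150,365,260))]:
    im=cv2.imread(f"pics/{n}0.png")[b[1]:b[3],b[0]:b[2]]
    cv2.imwrite(f"pics/{n}0z.png",cv2.resize(im,None,fx=5,fy=5,interpolation=cv2.INTER_CUBIC))
E
```

```text
towA (array([0.538, 0.332, 0.436]), np.float64(5.2671685886243e-05))
towB (array([0.361, 0.411, 0.436]), np.float64(0.0043949408531310345))
tow base [0.559 0.349 0.   ] [0.57  0.409 0.   ] [ 0.366  0.437 -0.   ]
blue cap (array([0.474, 0.445, 0.451]), np.float64(0.000624407488815353))
cube [(array([0.522, 0.217, 0.094]), np.float64(0.0012085815669966391)), (array([0.394, 0.218, 0.035]), np.float64(0.0029534737060515526)), (array([0.517, 0.341, 0.094]), np.float64(0.00644096172453625)), (array([0.396, 0.337, 0.068]), np.float64(0.0006362907450882346))]
bottle (array([0.372, 0.231, 0.068]), np.float64(0.0018014957228916536)) jar? [ 0.368 -0.022  0.048]
edge [0.339 0.041 0.   ]
mixer c [0.565 0.109 0.07 ]
```

View pics/scene0z.png

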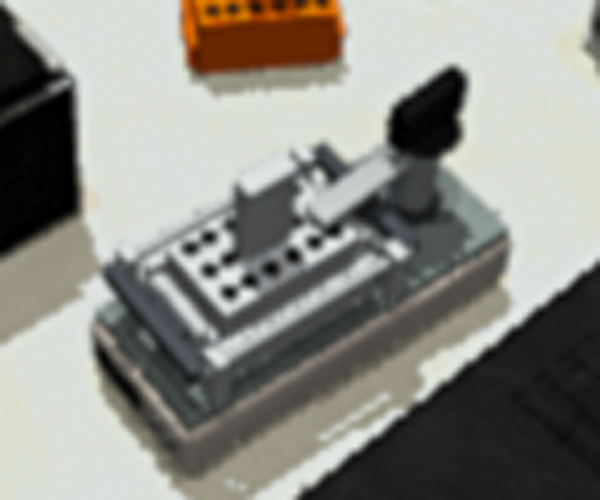

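View pics/top0z.png

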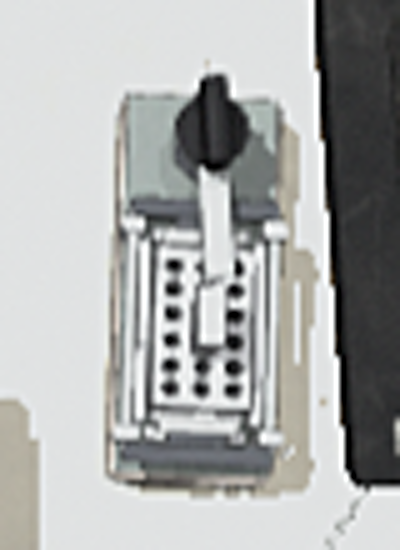

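```bash
python3 -m crank '[{"hand":0,"dx":-60,"dy":-100,"dz":-28,"yaw":0},{"hand":0,"dx":-60,"dy":-100,"dz":-28,"yaw":0},{"hand":0,"dx":-60,"dy":-100,"dz":-28,"yaw":0},{"hand":0,"dx":-245,"dy":-100,"dz":-114,"yaw":0},{"hand":0,"dx":-245,"dy":-100,"dz":-114,"yaw":0},{"hand":0,"dx":-245,"dy":-100,"dz":-114,"yaw":0},{"hand":0,"dx":-245,"dy":-100,"dz":-114,"yaw":0.2},{"hand":0,"dx":-245,"dy":-100,"dz":-114,"yaw":0.4},{"hand":0,"dx":-245,"dy":-100,"dz":-114,"yaw":0.6},{"hand":0,"dx":-245,"dy":-100,"dz":-114,"yaw":0.8}]'
python3 -c "
from h import *
s=bot.observe();print(s['qpos'],s['tool_rot'])
c=bot.camera_info('wrist');R=cv2.Rodrigues(c['rvec'])[0];print(-R.T@c['tvec']-s['position'],R[2],R[0])"
```

```text
clock: 0.98
position: [0.2639, 0.2947, 0.3318]
tool_rot: [-1.57, -0.001, 0.626]
force: [-1.1, 1.3, -0.7]
grip_width: 0.0856
[-1.03932223e+00  2.74513101e-02  5.02316120e-02  2.01250191e+00
 -1.65787255e-03  1.10048656e+00 -3.61874573e-01] [-1.57028168e+00 -1.07540578e-03  6.26485070e-01]
[-0.04725051  0.06721764  0.14254023] [ 0.18805778 -0.25915501 -0.94735049] [8.10483377e-01 5.85761278e-01 6.48900136e-04]
```

```bash
python3 -m crank '[{"hand":0,"dx":180,"dy":0,"dz":-359,"yaw":2.2},{"hand":0,"dx":180,"dy":0,"dz":-359,"yaw":2.2},{"hand":0,"dx":180,"dy":0,"dz":-359,"yaw":2.2},{"hand":0,"dx":180,"dy":0,"dz":-359,"yaw":2.2},{"hand":0,"dx":180,"dy":0,"dz":-359,"yaw":2.2},{"hand":0,"dx":180,"dy":0,"dz":-359,"yaw":2.2},{"hand":0,"dx":180,"dy":0,"dz":-359,"yaw":2.2},{"hand":0,"dx":180,"dy":0,"dz":-359,"yaw":2.2},{"hand":0,"dx":180,"dy":0,"dz":-359,"yaw":2.2},{"hand":0,"dx":180,"dy":0,"dz":-359,"yaw":2.2},{"hand":0,"dx":180,"dy":0,"dz":-359,"yaw":2.2},{"hand":0,"dx":180,"dy":0,"dz":-359,"yaw":2.2}]'
python3 -c "
from h import *
s=bot.observe();print(s['qpos'],s['tool_rot'])"
```

```text
clock: 1.98
position: [0.6225, 0.1126, 0.3303]
tool_rot: [-1.572, -0.0, -0.874]
force: [-0.4, 0.3, -0.4]
grip_width: 0.0856
[-0.61297918  0.50062024  0.53099288  1.46955746 -0.25831039  1.24280324
 -0.92558229] [-1.57241343e+00 -4.72729350e-04 -8.73515519e-01]
```

```bash
python3 -m crank '[{"hand":0,"dx":0,"dy":0,"dz":0,"yaw":0.7},{"hand":0,"dx":0,"dy":0,"dz":0,"yaw":0.7},{"hand":0,"dx":0,"dy":0,"dz":0,"yaw":0.7},{"hand":0,"dx":0,"dy":0,"dz":0,"yaw":0.7},{"hand":0,"dx":0,"dy":0,"dz":0,"yaw":0.7},{"hand":0,"dx":0,"dy":0,"dz":0,"yaw":0.7},{"hand":0,"dx":0,"dy":0,"dz":0,"yaw":0.7},{"hand":0,"dx":0,"dy":0,"dz":0,"yaw":0.7}]'
python3 -c "
from h import *
s=bot.observe();print(s['qpos'],s['tool_rot'],s['qd'].round(3))
import pickle;pickle.dump(bot.camera_info('wrist'),open('w1.pkl','wb'))
cv2.imwrite('pics/w1.png',bot.grab_frame('wrist')[:,:,::-1])"
```

```text
clock: 2.65
position: [0.6215, 0.1143, 0.331]
tool_rot: [-1.571, -0.0, -1.562]
force: [-0.2, 0.5, -0.3]
grip_width: 0.086
[-0.71420012  0.5361375   0.7023823   1.47632982 -0.35373301  1.25912906
 -1.5342672 ] [-1.57126708e+00 -3.49316046e-04 -1.56201265e+00] [ 0.01  -0.006 -0.011 -0.002  0.004 -0.001  0.021]
```

View pics/w1.png

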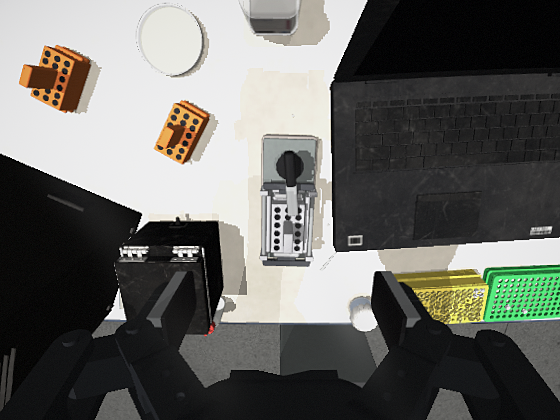

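```bash
python3 -c "
import cv2
im=cv2.imread('pics/w1.png')[125:275,250:335]
cv2.imwrite('pics/w1z.png',cv2.resize(im,None,fx=4,fy=4,interpolation=cv2.INTER_CUBIC))"
```

```text
(no output)
```

View pics/w1z.png

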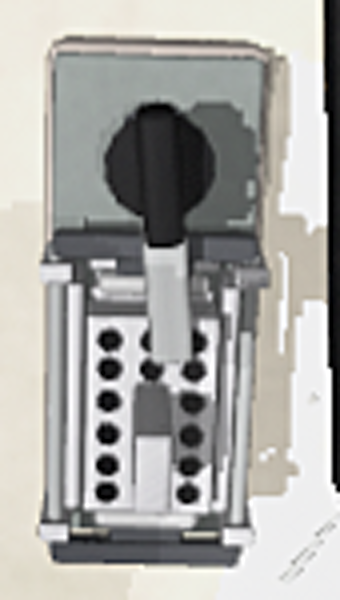

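Run:
```python
from h import *
import pickle
np.set_printoptions(precision=4,suppress=True)
c=pickle.load(open('w1.pkl','rb'))
f=lambda x,y,z: plane('wrist',(250+x/4-.375,125+y/4-.375),z,c)
tab=f(152,473,.131); col=f(160,165,.0995); bar=f(162,174,.123)
print(tab,col,bar,np.linalg.norm(col-tab),np.degrees(np.arctan2(*(col-tab)[[1,0]])))
for y in (435,512): print('tabends',f(152,y,.131))
# collars from tab, bar ends
print('bar ends',f(158,103,.123),f(165,245,.123))
# rails: left cheek posts
print('left rail', f(57,272,.078),f(48,532,.078),'right',f(258,272,.078),f(242,532,.078))
# top camera
g=lambda x,y,z: plane('top',(285+x/5-.4,150+y/5-.4),z)
print('top collar',g(212,128,.0995),'tab top',g(210,315,.131))
print('scene tabtop',plane('scene',(255+275/5-.4,195+170/5-.4),.131))
# hole rows
for a,b in [((110,341),(106,492)),((195,341),(187,492))]:
    d=f(*a,.084)-f(*b,.084); print('holes',np.degrees(np.arctan2(d[1],d[0])))
```

```text
[0.5485 0.1088 0.131 ] [0.636  0.1071 0.0995] [0.6378 0.107  0.123 ] 0.09297046718201125 -1.159642344054953
tabends [0.5609 0.109  0.131 ]
tabends [0.5355 0.1087 0.131 ]
bar ends [0.6578 0.1084 0.123 ] [0.617  0.1058 0.123 ]
left rail [0.5963 0.1399 0.078 ] [0.5011 0.1442 0.078 ] right [0.5968 0.0738 0.078 ] [0.5017 0.0757 0.078 ]
top collar [0.635  0.1078 0.0995] tab top [0.5464 0.1106 0.131 ]
scene tabtop [0.5478 0.1062 0.131 ]
holes -1.3472533270729803
holes -1.510394020167045
```

```bash
python3 - <<'E'
from h import *
np.set_printoptions(precision=3,suppress=True)
print(tri(ray("top",(366,73)),ray("scene",(430,148))), plane("top",(348,142),0.02),plane("scene",(392,240),0.02))
print('white bottle',tri(ray("top",(321,75)),ray("scene",(402,155))))
E
python3 -m crank '[{"hand":0.4,"dx":7,"dy":0,"dz":15,"yaw":0},{"hand":0.4,"dx":7,"dy":40,"dz":15,"yaw":0},{"hand":0.4,"dx":7,"dy":80,"dz":15,"yaw":0},{"hand":0.4,"dx":7,"dy":120,"dz":15,"yaw":0},{"hand":0.4,"dx":7,"dy":150,"dz":15,"yaw":0},{"hand":0.4,"dx":7,"dy":150,"dz":15,"yaw":0},{"hand":0.4,"dx":7,"dy":150,"dz":15,"yaw":0}]'
python3 -c "
from h import *
s=bot.observe();print(s['qpos'],s['tool_rot'],s['qd'].round(3))
import pickle;pickle.dump(bot.camera_info('wrist'),open('w2.pkl','wb'))
cv2.imwrite('pics/w2.png',bot.grab_frame('wrist')[:,:,::-1])"
```

```text
(array([0.799, 0.051, 0.254]), np.float64(0.0014399026665881942)) [0.738 0.05  0.02 ] [0.74  0.033 0.02 ]
white bottle (array([0.837, 0.131, 0.163]), np.float64(0.004994905040947502))
clock: 3.28
position: [0.6364, 0.1069, 0.1812]
tool_rot: [-1.572, -0.001, -1.564]
force: [0.3, 0.4, 1.2]
grip_width: 0.0512
[-0.64092551  0.6933896   0.61599587  1.61161493 -0.45804002  0.98688924
 -1.43997888] [-1.57249008e+00 -6.15160767e-04 -1.56368133e+00] [-0.007 -0.046  0.031 -0.041  0.007  0.017 -0.014]
```

View pics/w2.png

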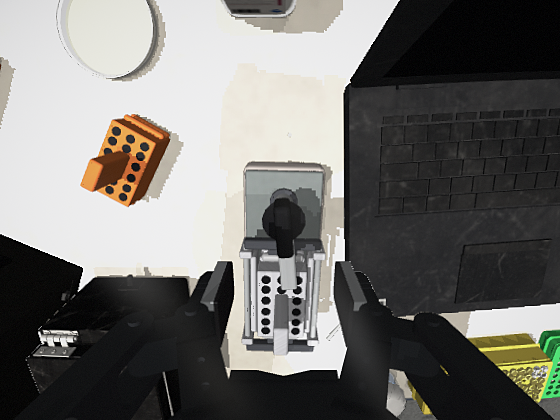

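Run:
```python
from h import *
import pickle
np.set_printoptions(precision=4,suppress=True)
im=cv2.imread('pics/w2.png')[155:360,235:335]
cv2.imwrite('pics/w2z.png',cv2.resize(im,None,fx=3.5,fy=3.5,interpolation=cv2.INTER_CUBIC))
c=pickle.load(open('w2.pkl','rb'))
print(plane('wrist',(283,215),.0995,c))
```

```text
[0.6407 0.1076 0.0995]
```

View pics/w2z.png

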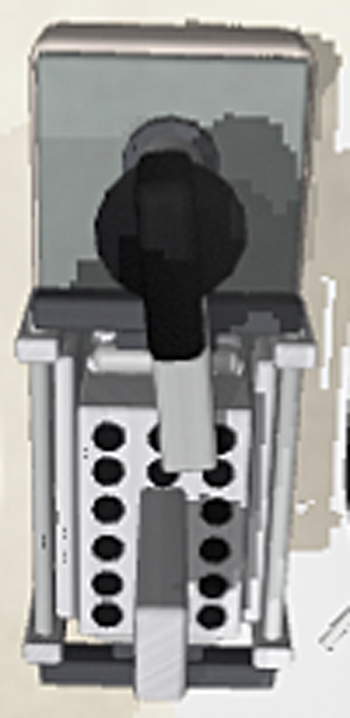

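Run:
```python
from h import *
import pickle
np.set_printoptions(precision=4,suppress=True)
c=pickle.load(open('w2.pkl','rb'))
f=lambda x,y,z: plane('wrist',(235+x/3.5-.36,155+y/3.5-.36),z,c)
print('collar',f(170,228,.0995),'bar near end',f(176,358,.123),'bar mid top?',f(172,252,.123),'tab',f(160,655,.131),f(137,612,.131),f(187,612,.131))
d=f(178,358,.123)-f(170,250,.123);print(np.degrees(np.arctan2(d[1],d[0])))
for a,b in [((109,437),(107,615)),((222,437),(211,615))]:
    d=f(*a,.084)-f(*b,.084); print('holes',f(*a,.084),f(*b,.084),np.degrees(np.arctan2(d[1],d[0])))
```

```text
collar [0.6368 0.1074 0.0995] bar near end [0.6172 0.1061 0.123 ] bar mid top? [0.6405 0.1071 0.123 ] tab [0.5483 0.1091 0.131 ] [0.5599 0.1141 0.131 ] [0.56   0.1033 0.131 ]
-175.69483925650297
holes [0.5749 0.1223 0.084 ] [0.5197 0.1236 0.084 ] -1.3244348955877956
holes [0.575  0.0939 0.084 ] [0.5199 0.0956 0.084 ] -1.7548847976895805
```

```bash
python3 -m crank '[{"hand":0.4,"dx":0,"dy":35,"dz":0,"yaw":0},{"hand":0.4,"dx":0,"dy":65,"dz":0,"yaw":0},{"hand":0.4,"dx":0,"dy":77,"dz":0,"yaw":0},{"hand":0.4,"dx":0,"dy":77,"dz":0,"yaw":0},{"hand":1,"dx":0,"dy":77,"dz":0,"yaw":0},{"hand":1,"dx":0,"dy":77,"dz":0,"yaw":0},{"hand":1,"dx":0,"dy":77,"dz":0,"yaw":0},{"hand":1,"dx":0,"dy":77,"dz":0,"yaw":0},{"hand":1,"dx":0,"dy":77,"dz":0,"yaw":0}]' 40
```

```text
clock: 4.08
position: [0.6377, 0.107, 0.1063]
tool_rot: [-1.568, 0.0, -1.565]
force: [-2.6, -1.7, 11.5]
grip_width: 0.0113
```

```bash
python3 -m crank '[{"hand":1,"dx":0,"dy":-2,"dz":0,"yaw":0},{"hand":1,"dx":0,"dy":-2,"dz":0,"yaw":-0.06},{"hand":1,"dx":0,"dy":-2,"dz":0,"yaw":-0.14},{"hand":1,"dx":0,"dy":-2,"dz":0,"yaw":-0.22},{"hand":1,"dx":0,"dy":-2,"dz":0,"yaw":-0.3},{"hand":1,"dx":0,"dy":-2,"dz":0,"yaw":-0.38},{"hand":1,"dx":0,"dy":-2,"dz":0,"yaw":-0.46},{"hand":1,"dx":0,"dy":-2,"dz":0,"yaw":-0.54},{"hand":1,"dx":0,"dy":-2,"dz":0,"yaw":-0.62},{"hand":1,"dx":0,"dy":-2,"dz":0,"yaw":-0.7},{"hand":1,"dx":0,"dy":-2,"dz":0,"yaw":-0.78},{"hand":1,"dx":0,"dy":-2,"dz":0,"yaw":-0.78}]'
python3 -c "
from h import *
s=bot.observe();print(s['force'],s['moment'],s['tool_rot'])"
```

```text
clock: 5.08
position: [0.6364, 0.1091, 0.1067]
tool_rot: [-1.569, 0.002, -0.778]
force: [0.5, 9.1, -8.0]
grip_width: 0.0108
[ 0.46646201  9.06830543 -7.98372567] [1.90757801 0.03917421 0.08883754] [-1.56946172  0.00175558 -0.77830098]
```

```bash
python3 -m crank '[{"hand":1,"dx":0,"dy":0,"dz":0,"yaw":-0.08},{"hand":1,"dx":0,"dy":0,"dz":0,"yaw":-0.16},{"hand":1,"dx":0,"dy":0,"dz":0,"yaw":-0.24},{"hand":1,"dx":0,"dy":0,"dz":0,"yaw":-0.32},{"hand":1,"dx":0,"dy":0,"dz":0,"yaw":-0.4},{"hand":1,"dx":0,"dy":0,"dz":0,"yaw":-0.48},{"hand":1,"dx":0,"dy":0,"dz":0,"yaw":-0.56},{"hand":1,"dx":0,"dy":0,"dz":0,"yaw":-0.64},{"hand":1,"dx":0,"dy":0,"dz":0,"yaw":-0.7},{"hand":1,"dx":0,"dy":0,"dz":0,"yaw":-0.7},{"hand":1,"dx":0,"dy":0,"dz":0,"yaw":-0.7}]'
python3 -c "
from h import *
s=bot.observe();print(s['force'],s['moment'],s['tool_rot'],s['qpos'])
cv2.imwrite('pics/t2.png',cv2.resize(bot.grab_frame('top')[120:270,260:400,::-1],None,fx=4,fy=4))"
```

```text
clock: 6.0
position: [0.6346, 0.1099, 0.1066]
tool_rot: [-1.569, 0.004, -0.083]
force: [-13.5, 12.6, 2.4]
grip_width: 0.0113
[-13.48812321  12.58954842   2.38297081] [2.62565113 2.98580863 0.01017992] [-1.56851868  0.00404297 -0.08265195] [-0.36717088  0.70516065  0.16253477  1.6486224  -0.15110047  0.80319837
 -0.21992485]
```

View pics/t2.png

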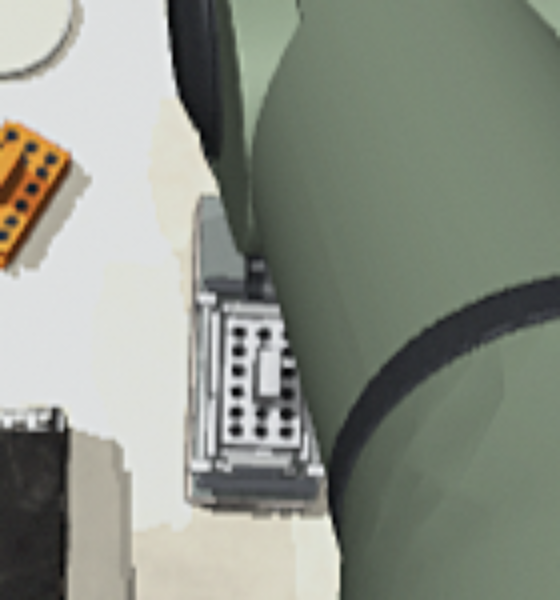

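```bash
python3 -m crank '[{"hand":0.65,"dx":0,"dy":0,"dz":0,"yaw":0},{"hand":0.65,"dx":0,"dy":0,"dz":0,"yaw":0},{"hand":0.65,"dx":0,"dy":-30,"dz":0,"yaw":0},{"hand":0.65,"dx":0,"dy":-60,"dz":0,"yaw":0},{"hand":0.65,"dx":0,"dy":-90,"dz":0,"yaw":0.1},{"hand":0.65,"dx":0,"dy":-100,"dz":0,"yaw":0.2},{"hand":0.65,"dx":-30,"dy":-100,"dz":0,"yaw":0.3},{"hand":0.65,"dx":-60,"dy":-100,"dz":0,"yaw":0.4},{"hand":0.65,"dx":-60,"dy":-100,"dz":0,"yaw":0.52},{"hand":0.65,"dx":-60,"dy":-100,"dz":0,"yaw":0.64},{"hand":0.65,"dx":-60,"dy":-100,"dz":0,"yaw":0.76},{"hand":0.65,"dx":-60,"dy":-100,"dz":0,"yaw":0.88}]'
python3 -m crank '[{"hand":0.65,"dx":0,"dy":0,"dz":0,"yaw":0.63},{"hand":0.65,"dx":0,"dy":0,"dz":0,"yaw":0.63},{"hand":0.65,"dx":0,"dy":0,"dz":0,"yaw":0.63},{"hand":0.65,"dx":0,"dy":0,"dz":0,"yaw":0.63},{"hand":0.65,"dx":0,"dy":0,"dz":0,"yaw":0.63},{"hand":0.65,"dx":0,"dy":0,"dz":0,"yaw":0.63},{"hand":0.65,"dx":0,"dy":0,"dz":0,"yaw":0.63}]'
python3 -c "
from h import *
s=bot.observe();print(s['qpos'],s['tool_rot'],s['qd'].round(3))
import pickle;pickle.dump(bot.camera_info('wrist'),open('w3.pkl','wb'))
im=bot.grab_frame('wrist')[:,:,::-1]
cv2.imwrite('pics/w3.png',im);cv2.imwrite('pics/w3z.png',cv2.resize(im[120:320,200:360],None,fx=3,fy=3,interpolation=cv2.INTER_CUBIC))"
```

```text
clock: 7.05
position: [0.5772, 0.112, 0.2072]
tool_rot: [-1.569, -0.001, -0.971]
force: [0.4, 0.1, -0.6]
grip_width: 0.0299
clock: 7.63
position: [0.5771, 0.1122, 0.2067]
tool_rot: [-1.57, -0.0, -1.592]
force: [-0.1, 0.1, -0.4]
grip_width: 0.0298
[-0.69759987  0.56024365  0.59441751  1.74964753 -0.3748996   0.94662963
 -1.54328841] [-1.57019594e+00 -3.68187975e-04 -1.59162765e+00] [ 0.013 -0.003 -0.02   0.001  0.008 -0.002  0.039]
```

View pics/w3.png

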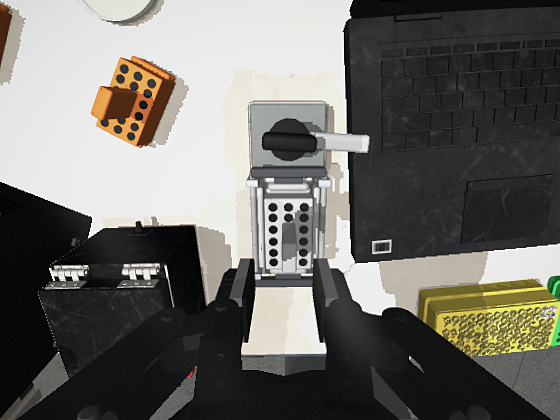

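View pics/w3z.png

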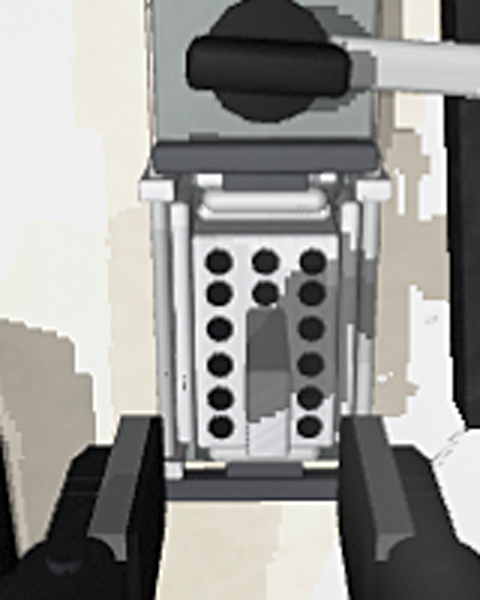

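```bash
python3 - <<'E'
from h import *
import pickle
np.set_printoptions(precision=4,suppress=True)
c=pickle.load(open('w3.pkl','rb'))
f=lambda x,y,z: plane('wrist',(200+x/3-.33,120+y/3-.33),z,c)
print(f(246,418,.131),f(290,418,.131),f(268,375,.131), 'collar',f(270,58,.0995))
E
python3 -m crank '[{"hand":0.6,"dx":4,"dy":0,"dz":-28,"yaw":0},{"hand":0.6,"dx":4,"dy":40,"dz":-28,"yaw":0},{"hand":0.6,"dx":4,"dy":75,"dz":-28,"yaw":0},{"hand":0.6,"dx":4,"dy":100,"dz":-28,"yaw":0},{"hand":0.6,"dx":4,"dy":115,"dz":-28,"yaw":0},{"hand":0.6,"dx":4,"dy":115,"dz":-28,"yaw":0},{"hand":0.6,"dx":4,"dy":115,"dz":-28,"yaw":0}]'
```

```text
[0.5473 0.1147 0.131 ] [0.547  0.1032 0.131 ] [0.5594 0.1087 0.131 ] collar [0.6359 0.1064 0.0995]
clock: 8.27
position: [0.5488, 0.1086, 0.0915]
tool_rot: [-1.571, -0.0, -1.593]
force: [-0.0, -0.3, 1.8]
grip_width: 0.034
```

```bash
python3 -m crank '[{"hand":1,"dx":0,"dy":0,"dz":0,"yaw":0},{"hand":1,"dx":0,"dy":0,"dz":0,"yaw":0},{"hand":1,"dx":0,"dy":0,"dz":0,"yaw":0},{"hand":1,"dx":0,"dy":0,"dz":0,"yaw":0},{"hand":1,"dx":0,"dy":0,"dz":0,"yaw":0}]' 35
python3 -m crank '[{"hand":1,"dx":0,"dy":-0.5,"dz":1,"yaw":0},{"hand":1,"dx":0,"dy":-1,"dz":2,"yaw":0},{"hand":1,"dx":0,"dy":-1.5,"dz":3,"yaw":0},{"hand":1,"dx":0,"dy":-2,"dz":4,"yaw":0},{"hand":1,"dx":0,"dy":-2.5,"dz":5,"yaw":0},{"hand":1,"dx":0,"dy":-3,"dz":6,"yaw":0},{"hand":1,"dx":0,"dy":-3.5,"dz":6.5,"yaw":0},{"hand":1,"dx":0,"dy":-4,"dz":7,"yaw":0},{"hand":1,"dx":0,"dy":-4,"dz":7,"yaw":0},{"hand":1,"dx":0,"dy":-4,"dz":7,"yaw":0}]'
python3 -c "
from h import *
s=bot.observe();print(s['force'],s['moment'])
im=bot.grab_frame('wrist')[:,:,::-1]
cv2.imwrite('pics/w4z.png',cv2.resize(im[120:420,180:400],None,fx=2.5,fy=2,interpolation=cv2.INTER_CUBIC))
im=bot.grab_frame('scene')[:,:,::-1]
cv2.imwrite('pics/s4z.png',cv2.resize(im[195:295,255:375],None,fx=5,fy=5,interpolation=cv2.INTER_CUBIC))"
```

```text
clock: 8.68
position: [0.5495, 0.109, 0.0926]
tool_rot: [-1.569, 0.001, -1.595]
force: [-0.7, -1.1, 8.6]
grip_width: 0.0116
clock: 9.52
position: [0.5553, 0.1088, 0.095]
tool_rot: [-1.572, -0.0, -1.595]
force: [-3.9, -0.6, -10.8]
grip_width: 0.0114
[ -3.89899068  -0.59100044 -10.75835931] [0.03765437 1.05362315 0.04566965]
```

View pics/w4z.png

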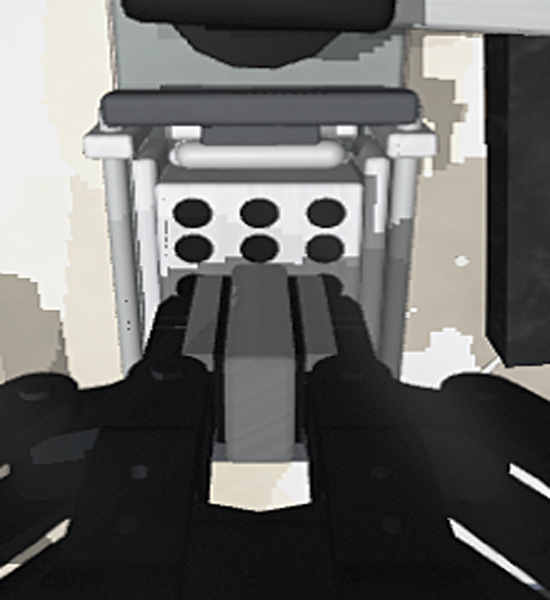

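View pics/s4z.png

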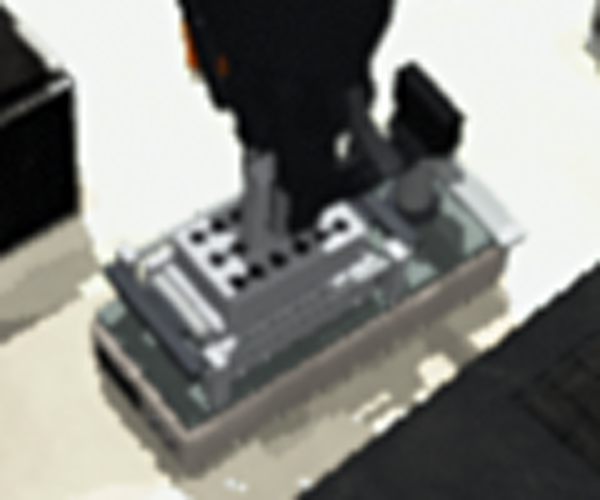

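```bash
python3 -m crank '[{"hand":1,"dx":0,"dy":-0.5,"dz":1,"yaw":0},{"hand":1,"dx":0,"dy":-1,"dz":2,"yaw":0},{"hand":1,"dx":0,"dy":-1.5,"dz":3,"yaw":0},{"hand":1,"dx":0,"dy":-2,"dz":4,"yaw":0},{"hand":1,"dx":0,"dy":-2.5,"dz":5,"yaw":0},{"hand":1,"dx":0,"dy":-3,"dz":6,"yaw":0},{"hand":1,"dx":0,"dy":-3,"dz":6,"yaw":0},{"hand":1,"dx":0,"dy":-3,"dz":6,"yaw":0},{"hand":1,"dx":0,"dy":-3,"dz":6,"yaw":0}]'
python3 -c "
from h import *
s=bot.observe();print(s['force'],s['moment'])
im=bot.grab_frame('wrist')[:,:,::-1]
cv2.imwrite('pics/w5z.png',cv2.resize(im[120:420,180:400],None,fx=2.5,fy=2,interpolation=cv2.INTER_CUBIC))
im=bot.grab_frame('scene')[:,:,::-1]
cv2.imwrite('pics/s5z.png',cv2.resize(im[195:295,255:375],None,fx=5,fy=5,interpolation=cv2.INTER_CUBIC))"
```

```text
clock: 10.37
position: [0.5619, 0.1086, 0.0984]
tool_rot: [-1.57, 0.0, -1.595]
force: [-3.2, 1.2, -10.8]
grip_width: 0.011
[ -3.19206967   1.21886058 -10.82425368] [0.08921706 0.91345242 0.0361542 ]
```

View pics/w5z.png

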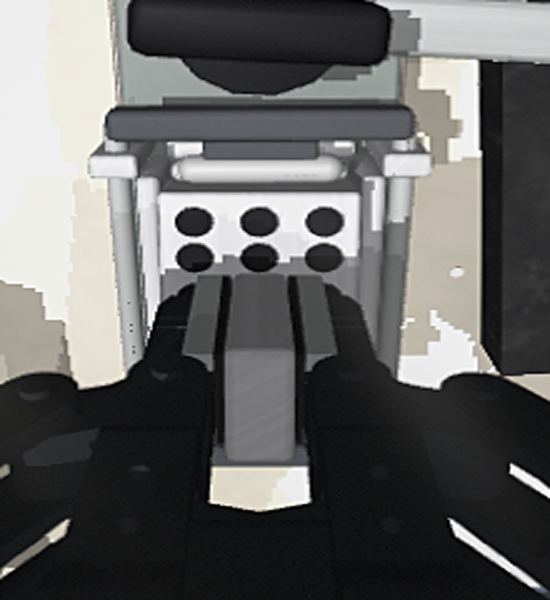

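View pics/s5z.png

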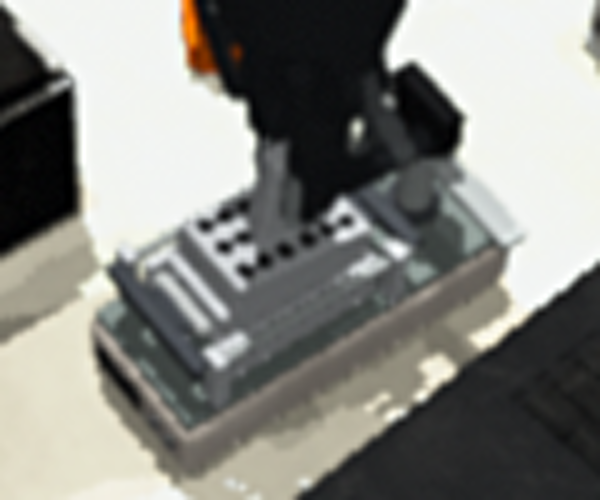

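```bash
cat >> h.py <<'E'
MO=np.array([.5485,.109,0]);MY=-.024
def mix(p):
    c,s=np.cos(MY),np.sin(MY);R=np.array([[c,-s,0],[s,c,0],[0,0,1]]);return (R@np.array(p,float).T).T+MO
def block(th,xn,zn,pts): # near_end at mixer (xn,zn), tilt th (near up +)
    P=np.array(pts,float)/1000
    X=np.array([np.cos(th),0,-np.sin(th)]);Z=np.array([np.sin(th),0,np.cos(th)])
    return mix(np.array([xn,0,zn])/1000+(P[:,:1]+.038)*X+P[:,1:2]*[0,1,0]+P[:,2:]*Z)
C=[(-35.5,22,40),(-35.5,-22,40),(35.5,-22,40),(35.5,22,40)]
E
python3 - <<'E'
from h import *
np.set_printoptions(precision=0,suppress=True)
for t,z in [(0,44),(.12,53),(.18,58)]:
    print(t,((proj('scene',block(t,-38+1,z,C))-[255,195]+.4)*5).tolist())
E
```

```text
0 [[172.0076647343829, 237.11367446798317], [232.87327788692505, 307.2465606639086], [367.26070037987097, 228.8703822421189], [304.435110092284, 163.04651432956643]]
0.12 [[181.2506409982508, 220.0414860309149], [242.73884020972656, 290.0580316924403], [375.0463773166241, 224.44521611765336], [312.1185529652031, 158.86838089287633]]
0.18 [[185.8471829100152, 211.05872063339643], [247.66615697768555, 281.02317433416596], [378.22940692935435, 222.22215825973277], [315.2417962699077, 156.73885018280697]]
```

Run:
```python
import cv2,numpy as np
a=cv2.imread('pics/scene0.png')[225:270,280:340];a=cv2.resize(a,None,fx=8,fy=8,interpolation=cv2.INTER_CUBIC)
b=cv2.imread('pics/s5z.png')[150:375,125:425];b=cv2.resize(b,(480,360),interpolation=cv2.INTER_CUBIC)
cv2.imwrite('pics/cmp.png',cv2.resize(np.hstack([a,b]),(800,300)))
```

```text
(no output)
```

View pics/cmp.png

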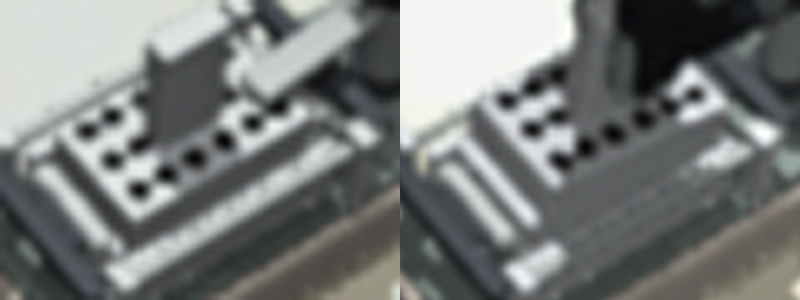

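```bash
python3 -m crank '[{"hand":1,"dx":0,"dy":0.7,"dz":0.5,"yaw":0},{"hand":1,"dx":0,"dy":1.4,"dz":1,"yaw":0},{"hand":1,"dx":0,"dy":2,"dz":1.5,"yaw":0},{"hand":1,"dx":0,"dy":2,"dz":1.5,"yaw":0},{"hand":1,"dx":0,"dy":2,"dz":1.5,"yaw":0},{"hand":1,"dx":0,"dy":2,"dz":1.5,"yaw":0}]'
python3 -c "
from h import *
s=bot.observe();print(s['force'],s['moment'])
im=bot.grab_frame('scene')[:,:,::-1]
b=cv2.resize(im[225:270,280:340],None,fx=8,fy=8,interpolation=cv2.INTER_CUBIC)
cv2.imwrite('pics/s6r.png',b)
a=cv2.imread('pics/scene0.png')[225:270,280:340];a=cv2.resize(a,None,fx=8,fy=8,interpolation=cv2.INTER_CUBIC)
cv2.imwrite('pics/cmp2.png',cv2.resize(np.hstack([a,b]),(800,300)))"
```

```text
clock: 10.97
position: [0.5631, 0.1086, 0.097]
tool_rot: [-1.571, 0.001, -1.595]
force: [-10.7, -0.5, 7.4]
grip_width: 0.0111
[-10.67129126  -0.49009322   7.39085278] [-0.03326174  2.60446992  0.08070778]
```

View pics/cmp2.png

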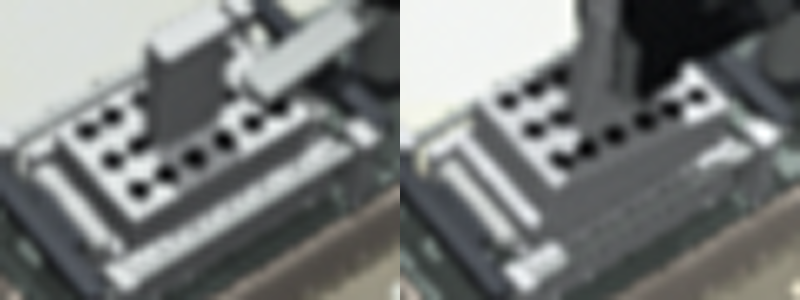

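```bash
python3 -m crank '[{"hand":1,"dx":0,"dy":-1.3,"dz":-1.5,"yaw":0},{"hand":1,"dx":0,"dy":-2.6,"dz":-3,"yaw":0},{"hand":1,"dx":0,"dy":-4,"dz":-5,"yaw":0},{"hand":1,"dx":0,"dy":-5,"dz":-6.5,"yaw":0},{"hand":1,"dx":0,"dy":-6,"dz":-8,"yaw":0},{"hand":1,"dx":0,"dy":-7,"dz":-9.5,"yaw":0},{"hand":1,"dx":0,"dy":-8,"dz":-11,"yaw":0},{"hand":1,"dx":0,"dy":-9,"dz":-12.5,"yaw":0},{"hand":1,"dx":0,"dy":-9.5,"dz":-14,"yaw":0},{"hand":1,"dx":0,"dy":-9.5,"dz":-14,"yaw":0},{"hand":1,"dx":0,"dy":-9.5,"dz":-14,"yaw":0}]'
cat > look.py <<'E'
from h import *
import sys
n=sys.argv[1]
s=bot.observe();print(s['force'],s['moment'])
im=bot.grab_frame('scene')[:,:,::-1]
b=cv2.resize(im[225:270,280:340],None,fx=8,fy=8,interpolation=cv2.INTER_CUBIC)
w=bot.grab_frame('wrist')[:,:,::-1]
cv2.imwrite(f'pics/raw{n}.png',im)
w=cv2.resize(w[150:320,200:360],(340,360),interpolation=cv2.INTER_CUBIC)
cv2.imwrite(f'pics/c{n}.png',cv2.resize(np.hstack([b,w]),(800,351)))
E
python3 look.py 7
```

```text
clock: 11.93
position: [0.5495, 0.109, 0.106]
tool_rot: [-1.57, 0.0, -1.595]
force: [1.2, -0.9, -7.4]
grip_width: 0.0113
[ 1.205598   -0.94239581 -7.35890633] [-3.89292944e-02 -5.46489447e-01 -5.39114889e-04]
```

View pics/c7.png

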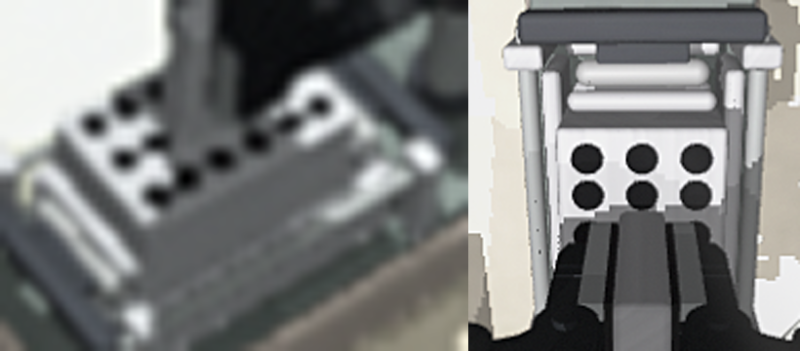

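```bash
python3 -m crank '[{"hand":1,"dx":0,"dy":-0.8,"dz":-1.5,"yaw":0},{"hand":1,"dx":0,"dy":-1.6,"dz":-3,"yaw":0},{"hand":1,"dx":0,"dy":-2.4,"dz":-4.5,"yaw":0},{"hand":1,"dx":0,"dy":-3.2,"dz":-6,"yaw":0},{"hand":1,"dx":0,"dy":-4,"dz":-7.5,"yaw":0},{"hand":1,"dx":0,"dy":-4.6,"dz":-9,"yaw":0},{"hand":1,"dx":0,"dy":-5.2,"dz":-10.5,"yaw":0},{"hand":1,"dx":0,"dy":-5.7,"dz":-12,"yaw":0},{"hand":1,"dx":0,"dy":-6.2,"dz":-13.5,"yaw":0},{"hand":1,"dx":0,"dy":-6.5,"dz":-14.5,"yaw":0},{"hand":1,"dx":0,"dy":-6.5,"dz":-14.5,"yaw":0},{"hand":1,"dx":0,"dy":-6.5,"dz":-14.5,"yaw":0}]'
python3 look.py 8
```

```text
clock: 13.03
position: [0.5354, 0.1093, 0.1128]
tool_rot: [-1.569, 0.0, -1.595]
force: [6.1, -0.5, -3.8]
grip_width: 0.0118
[ 6.05509857 -0.51606359 -3.76749268] [-0.08247774 -1.412999    0.05840355]
```

View pics/c8.png

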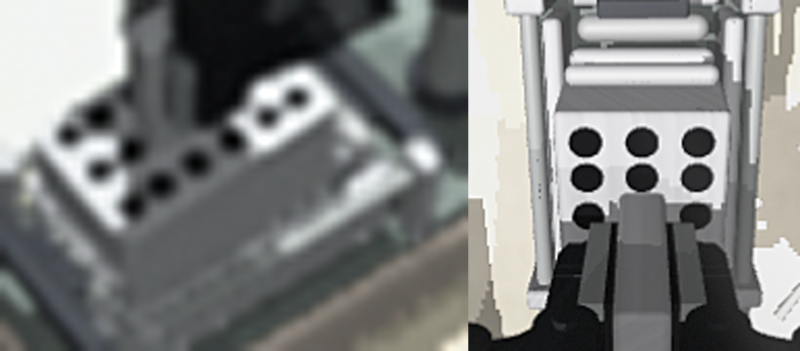

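Run:
```python
from h import *
np.set_printoptions(precision=1,suppress=True)
b=proj('scene',block(0,-38,44,C))[1:3]
print('obs',[296-299.8,255.1-258.3],[322.6-326.2,237.8-243])
for t,x,z in [(-.1,-40,58),(-.14,-40,58),(-.18,-40,58),(-.18,-40,54),(-.14,-40,61)]:
    print(t,x,z,(proj('scene',block(t,x,z,C))[1:3]-b).tolist(), 'far',z+76*np.sin(-t))
```

```text
obs [-3.8000000000000114, -3.200000000000017] [-3.599999999999966, -5.199999999999989]
-0.1 -40 58 [[-2.2231304372059526, -2.561982681414378], [-1.6265435359919707, -4.711748896665938]] far 65.58733966515894
-0.14 -40 58 [[-2.8616849175798507, -2.166503328908391], [-2.264379061197019, -5.091727068919511]] far 68.60527671296197
-0.18 -40 58 [[-3.4996094239144213, -1.7535344001962017], [-2.949984627783749, -5.427259592477299]] far 71.60624758036263
-0.18 -40 54 [[-3.5325563203958836, -0.6240908566018106], [-3.0836689984033683, -4.248719319435764]] far 67.60624758036263
-0.14 -40 61 [[-2.835013054702415, -3.019842752986051], [-2.16189138780652, -5.977448751250449]] far 71.60527671296197
```

```bash
python3 -m crank '[{"hand":1,"dx":0,"dy":-0.3,"dz":-1,"yaw":0},{"hand":1,"dx":0,"dy":-0.5,"dz":-2,"yaw":0},{"hand":1,"dx":0,"dy":-0.5,"dz":-2.5,"yaw":0},{"hand":1,"dx":0,"dy":-0.5,"dz":-2.5,"yaw":0},{"hand":1,"dx":0,"dy":-0.5,"dz":-2.5,"yaw":0}]'
python3 - <<'E'
from h import *
import pickle
s=bot.observe();print(s['force'],s['moment'])
pickle.dump((s['position'],bot.camera_info('wrist')),open('w9.pkl','wb'))
w=bot.grab_frame('wrist')[:,:,::-1]
cv2.imwrite('pics/w9z.png',cv2.resize(w[150:290,210:360],None,fx=4,fy=4,interpolation=cv2.INTER_CUBIC))
E
```

```text
clock: 13.55
position: [0.5332, 0.1094, 0.1134]
tool_rot: [-1.569, 0.0, -1.595]
force: [6.4, -0.0, -3.1]
grip_width: 0.0113
[ 6.38739583 -0.03615325 -3.07273174] [-0.0704873  -1.78571054  0.08204198]
```

View pics/w9z.png

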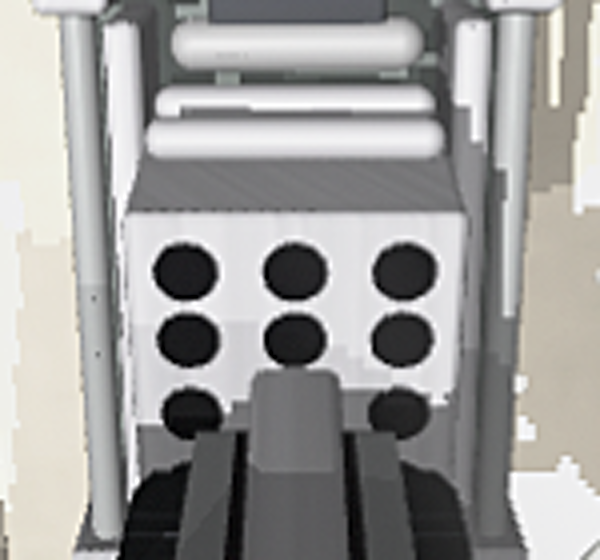

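Run:
```python
from h import *
import pickle
pos,c=pickle.load(open('w9.pkl','rb'))
np.set_printoptions(precision=4,suppress=True)
f=lambda x,y,z: plane('wrist',(210+x/4-.375,150+y/4-.375),z,c)
from scipy.optimize import brentq
z=brentq(lambda z:np.linalg.norm(f(127,212,z)-f(465,212,z))-.044,.05,.16)
print('far top edge z',z,f(296,212,z))
for p in [(-0.17,59,-40.5),(-.19,59,-40.5),(-.1,62,-40)]:
    P=block(p[0],p[2],p[1],C); print(p,P[2:].mean(0))
# lower rib and nose width: nose bar unknown lengths
```

```text
far top edge z 0.10102805055781847 [0.5689 0.1089 0.101 ]
(-0.17, 59, -40.5) [0.5737 0.1084 0.1109]
(-0.19, 59, -40.5) [0.5726 0.1084 0.1122]
(-0.1, 62, -40) [0.5776 0.1083 0.1091]
```

Run:
```python
from h import *
import pickle
from scipy.optimize import brentq
np.set_printoptions(precision=4,suppress=True)
c3=pickle.load(open('w3.pkl','rb'))
g=lambda x,y,z: plane('wrist',(200+x/3-.33,120+y/3-.33),z,c3)
print('seated',g(193,235,.084)-g(341,235,.084), g(267,235,.084))
pos,c=pickle.load(open('w9.pkl','rb'))
f=lambda x,y,z: plane('wrist',(210+x/4-.375,150+y/4-.375),z,c)
print(pos, mix([0.0355,0,.084]))
for z in (.101,.105,.11,.114): print(z,f(296,212,z), f(296,372,z+.03),'w',np.linalg.norm(f(127,212,z)-f(465,212,z)))
# tab top far edge: width 12mm
print('tabtop', [ (z,f(295,372,z)) for z in (.145,.15,.155)])
# hole pitch: 11.? seated vs now
h=lambda a,b,F,z: np.linalg.norm(F(*a,z)-F(*b,z))
print('holes across seated',h((219,262),(313,262),g,.084))
for z in (.101,.105,.11,.114):print(z,h((185,271),(405,271),f,z))
```

```text
seated [0.0009 0.0437 0.    ] [0.583  0.1078 0.084 ]
[0.5332 0.1094 0.1134] [0.584  0.1081 0.084 ]
0.101 [0.5689 0.1089 0.101 ] [0.5598 0.1092 0.131 ] w 0.04400796139736147
0.105 [0.5702 0.1089 0.105 ] [0.5616 0.1091 0.135 ] w 0.04287266884268379
0.11 [0.5717 0.1088 0.11  ] [0.5639 0.1091 0.14  ] w 0.04145355314933672
0.114 [0.5729 0.1088 0.114 ] [0.5657 0.109  0.144 ] w 0.04031826059465905
tabtop [(0.145, array([0.5661, 0.1091, 0.145 ])), (0.15, array([0.5684, 0.1091, 0.15  ])), (0.155, array([0.5707, 0.109 , 0.155 ]))]
holes across seated 0.028035172188236313
0.101 0.02908619729932639
0.105 0.028335847994580124
0.11 0.02739791136364728
0.114 0.026647562058901012
```

Run:
```python
import cv2
b=cv2.imread('pics/raw8.png')[195:295,255:375]
cv2.imwrite('pics/raw8z.png',cv2.resize(b,None,fx=6,fy=6,interpolation=cv2.INTER_CUBIC))
```

```text
(no output)
```

View pics/raw8z.png

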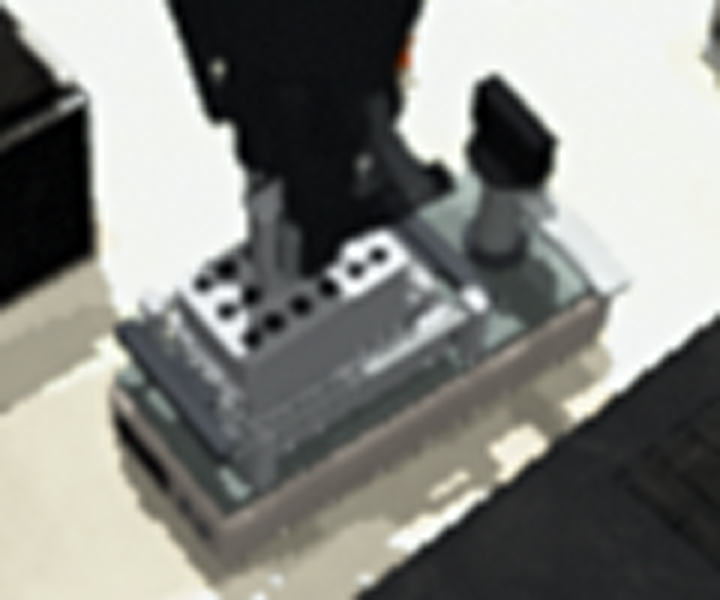

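Run:
```python
from h import *
import pickle
from scipy.optimize import least_squares
np.set_printoptions(precision=2,suppress=True)
pos,c=pickle.load(open('w9.pkl','rb'))
K=np.array([[c['fx'],0,c['cx']],[0,c['fy'],c['cy']],[0,0,1]])
pj=lambda P:cv2.projectPoints(np.array(P,float).reshape(-1,3),c['rvec'],c['tvec'],K,c['dist'])[0][:,0]
print('nose pred row (x43..41)',pj(mix([[.043,0,.075],[.041,0,.075]]))[:,1],'obs 160.9')
pts=[(38,0,6),(38,0,20),(35.5,-22,40),(35.5,22,40),(13,0,40),(13,0,87),(26,14,40),(26,-14,40)]
def px(x,y): return (210+x/4-.375,150+y/4-.375)
obs=np.array([px(296,105),px(296,138),px(465,212),px(127,212),px(296,372),px(296,470),px(185,271),px(405,271)])
def res(p,full=False):
    r=pj(block(p[0],p[1],p[2],pts))-obs
    r[:2,0]=0;r[4:6,0]=0
    r[6:,1]=0 # hole x position along uncertain
    if full: return r
    return r.ravel()
s=least_squares(res,[-.17,-40,59],loss='soft_l1'); print(s.x,'far',s.x[2]-76*np.sin(s.x[0])); print(res(s.x,True))
for p in ([-.17,-40.5,59],[-.19,-40.5,59]): print(p,res(p,True)[:,1])
```

```text
nose pred row (x43..41) [152.03 155.5 ] obs 160.9
[  0.2  -57.72  75.03] far 60.166270155217106
[[ 0.   14.15]
 [ 0.    7.36]
 [ 0.58 -3.89]
 [ 0.86 -3.8 ]
 [ 0.   -1.64]
 [ 0.    1.23]
 [ 1.87  0.  ]
 [ 0.1   0.  ]]
[-0.17, -40.5, 59] [-6.48 -5.46 -3.43 -3.34 -4.53 37.49  0.    0.  ]
[-0.19, -40.5, 59] [-5.31 -3.65 -0.58 -0.49 -2.14 42.67  0.    0.  ]
```

```bash
python3 -m crank '[{"hand":1,"dx":0,"dy":-0.5,"dz":-1,"yaw":0},{"hand":1,"dx":0,"dy":-1,"dz":-2,"yaw":0},{"hand":1,"dx":0,"dy":-1.5,"dz":-3,"yaw":0},{"hand":1,"dx":0,"dy":-1.5,"dz":-3,"yaw":0},{"hand":1,"dx":0,"dy":-1.5,"dz":-3,"yaw":0},{"hand":1,"dx":0,"dy":-1.5,"dz":-3,"yaw":0}]'
python3 look.py 10
```

```text
clock: 14.1
position: [0.53, 0.1095, 0.1149]
tool_rot: [-1.569, 0.0, -1.595]
force: [5.9, -1.1, -3.0]
grip_width: 0.0114
[ 5.94717241 -1.10086926 -2.97463514] [-0.02966787 -1.49174834  0.09087971]
```

View pics/c10.png

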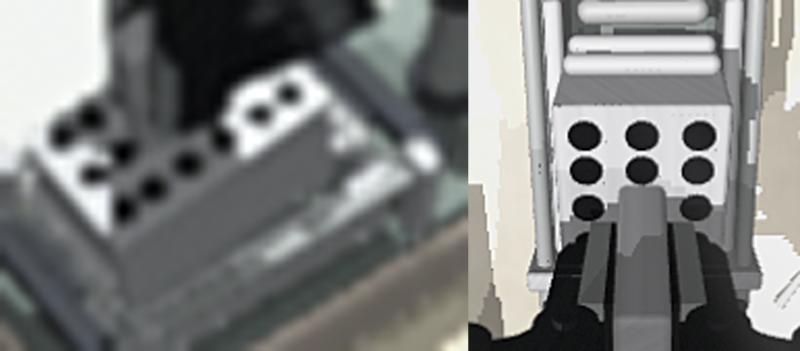

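Run:
```python
from h import *
H=[(-27.5,-14,40),(27.5,-14,40)]
for t,x,z in [(.18,-37,58),(0,-38,44),(0,-38,58),(-.05,-40,58),(-.1,-40,58),(-.15,-40,58),(-.2,-40,58),(-.25,-40,58)]:
    p=proj('scene',block(t,x,z,H)); d=p[1]-p[0]; print(t,-d[1]/d[0],p[0],p[1])
def r(n,x,y): return 280+x/7.8-.4,225+y/7.8-.4
print(r(0,125,208),r(0,290,92))
im=cv2.imread('pics/raw10.png')[225:270,280:340]
cv2.imwrite('pics/raw10z.png',cv2.resize(im,None,fx=13,fy=13,interpolation=cv2.INTER_CUBIC))
im=cv2.imread('pics/scene0.png')[225:270,280:340]
cv2.imwrite('pics/scene0zz.png',cv2.resize(im,None,fx=13,fy=13,interpolation=cv2.INTER_CUBIC))
```

```text
0.18 0.4445828283861312 [304.87954588 246.84144081] [325.07165295 237.86437674]
0 0.5787174284926065 [301.62533636 251.86310866] [322.40635019 239.83677378]
0 0.5742476782995304 [301.7962098  247.91264223] [322.83788673 235.8295081 ]
-0.05 0.6095972925157391 [300.22559687 248.68225785] [321.40802213 235.76950876]
-0.1 0.6450184353654757 [299.4282245  249.03565271] [320.65725334 235.34253774]
-0.15 0.6807149586507115 [298.62147932 249.42280107] [319.83933844 234.97948698]
-0.2 0.7168821501939106 [297.80756456 249.8427506 ] [318.95566833 234.6820525 ]
-0.25 0.7537257278568149 [296.98871991 250.29444223] [318.00785626 234.45177839]
(295.6256410256411, 251.26666666666665) (316.7794871794872, 236.3948717948718)
```

View pics/raw10z.png

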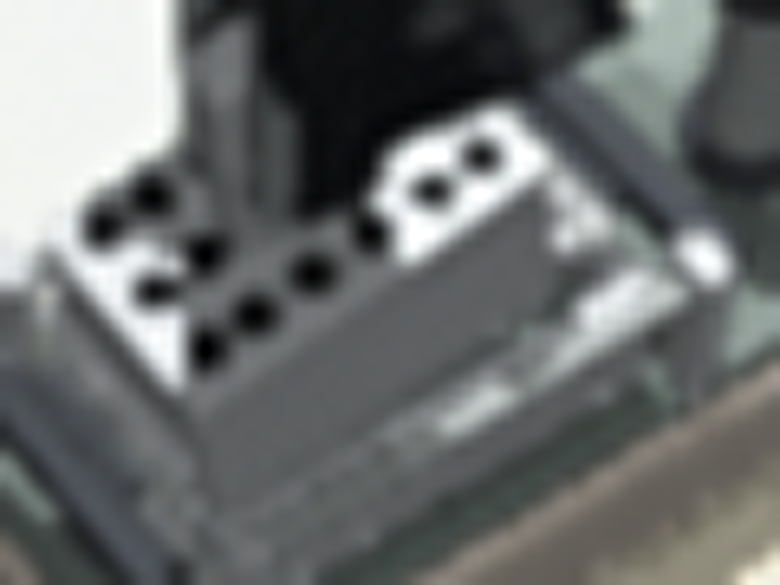

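View pics/scene0zz.png

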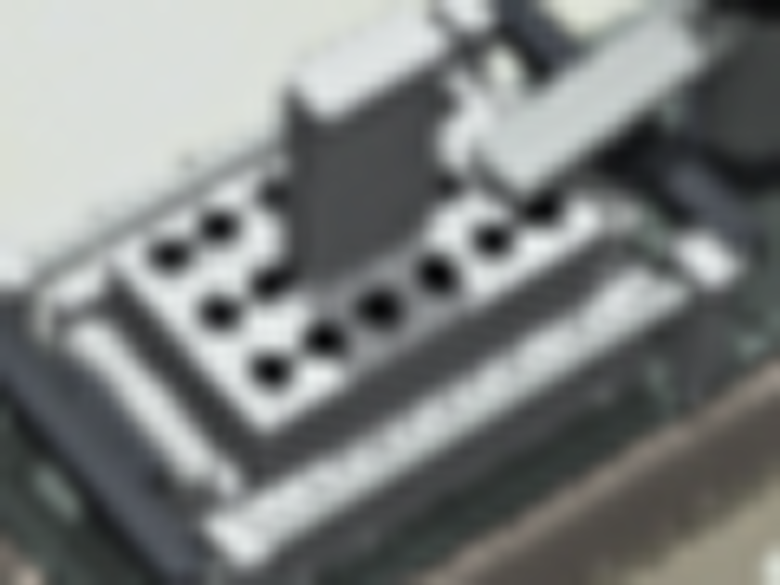

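```bash
python3 -m crank '[{"hand":1,"dx":0,"dy":-0.7,"dz":-0.2,"yaw":0},{"hand":1,"dx":0,"dy":-1.4,"dz":-0.4,"yaw":0},{"hand":1,"dx":0,"dy":-2,"dz":-0.6,"yaw":0},{"hand":1,"dx":0,"dy":-2.6,"dz":-0.8,"yaw":0},{"hand":1,"dx":0,"dy":-3,"dz":-1,"yaw":0},{"hand":1,"dx":0,"dy":-3,"dz":-1,"yaw":0},{"hand":1,"dx":0,"dy":-3,"dz":-1,"yaw":0},{"hand":1,"dx":0,"dy":-3,"dz":-1,"yaw":0}]'
python3 look.py 11
python3 - <<'E'
import cv2
im=cv2.imread('pics/raw11.png')[225:270,280:340]
cv2.imwrite('pics/raw11z.png',cv2.resize(im,None,fx=13,fy=13,interpolation=cv2.INTER_CUBIC))
E
```

```text
clock: 14.87
position: [0.5281, 0.1094, 0.1172]
tool_rot: [-1.571, -0.0, -1.595]
force: [2.4, 0.4, -10.2]
grip_width: 0.0112
[  2.41294339   0.43105547 -10.24352566] [ 0.04066005 -0.8893189   0.01655117]
```

View pics/raw11z.png

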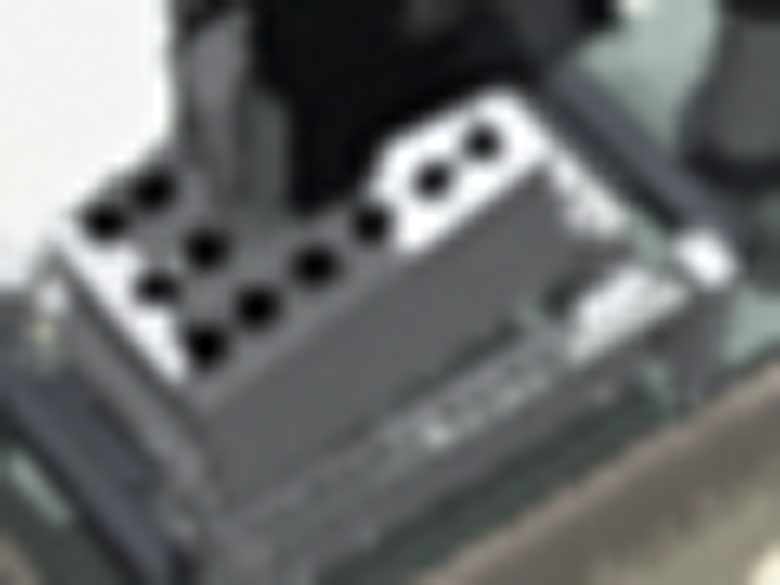

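View pics/c11.png

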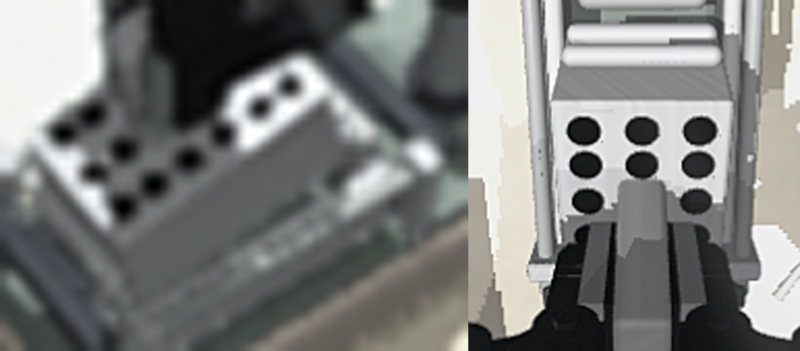

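```bash
python3 -m crank '[{"hand":1,"dx":0,"dy":0,"dz":2,"yaw":0},{"hand":1,"dx":0,"dy":-0.5,"dz":4,"yaw":0},{"hand":1,"dx":0,"dy":-1,"dz":6,"yaw":0},{"hand":1,"dx":0,"dy":-1.5,"dz":8,"yaw":0},{"hand":1,"dx":0,"dy":-2,"dz":10,"yaw":0},{"hand":1,"dx":0,"dy":-2.5,"dz":11,"yaw":0},{"hand":1,"dx":0,"dy":-2.5,"dz":11,"yaw":0}]'
python3 look.py 12
```

```text
clock: 15.55
position: [0.5395, 0.1091, 0.1199]
tool_rot: [-1.571, -0.0, -1.595]
force: [-0.4, -0.1, -4.6]
grip_width: 0.0112
[-0.38107317 -0.10939891 -4.56958289] [ 0.01922771  0.02679687 -0.00050832]
```

View pics/c12.png

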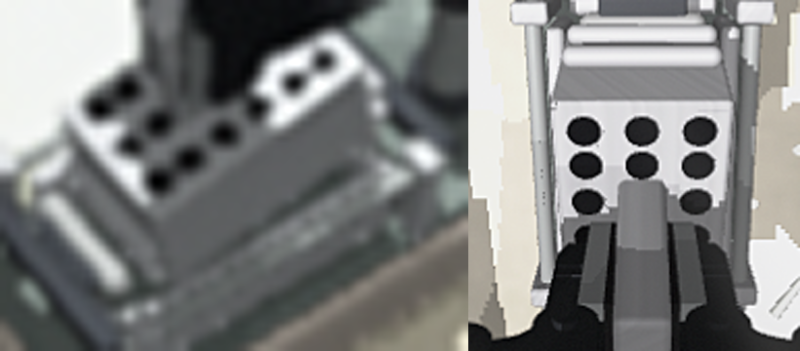

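```bash
python3 -m crank '[{"hand":1,"dx":0,"dy":-3,"dz":0,"yaw":0},{"hand":1,"dx":0,"dy":-6,"dz":0,"yaw":0},{"hand":1,"dx":0,"dy":-9,"dz":0,"yaw":0},{"hand":1,"dx":0,"dy":-12,"dz":0,"yaw":0},{"hand":1,"dx":0,"dy":-16,"dz":0,"yaw":0},{"hand":1,"dx":0,"dy":-20,"dz":0,"yaw":0},{"hand":1,"dx":0,"dy":-24,"dz":0,"yaw":0},{"hand":1,"dx":0,"dy":-24,"dz":0,"yaw":0},{"hand":1,"dx":0,"dy":-24,"dz":0,"yaw":0}]'
python3 look.py 13
python3 - <<'E'
import cv2
im=cv2.imread('pics/raw13.png')[195:295,255:375]
cv2.imwrite('pics/raw13z.png',cv2.resize(im,None,fx=6,fy=6,interpolation=cv2.INTER_CUBIC))
E
```

```text
clock: 16.4
position: [0.5394, 0.1093, 0.1441]
tool_rot: [-1.57, 0.0, -1.595]
force: [0.4, -1.2, -4.7]
grip_width: 0.0116
[ 0.39893552 -1.18776144 -4.70540184] [-0.0044547   0.07927035  0.00153738]
```

View pics/raw13z.png

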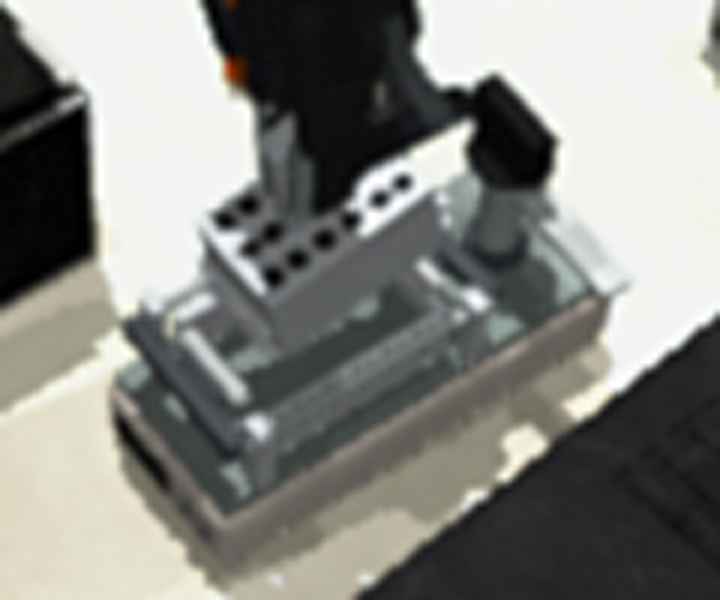

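```bash
python3 -m crank '[{"hand":1,"dx":0,"dy":0,"dz":-4,"yaw":0},{"hand":1,"dx":0,"dy":0,"dz":-9,"yaw":0},{"hand":1,"dx":0,"dy":0,"dz":-13,"yaw":0},{"hand":1,"dx":0,"dy":3,"dz":-13,"yaw":0},{"hand":1,"dx":0,"dy":6,"dz":-13,"yaw":0},{"hand":1,"dx":0,"dy":8,"dz":-13,"yaw":0},{"hand":1,"dx":0,"dy":10,"dz":-13,"yaw":0},{"hand":1,"dx":0,"dy":10,"dz":-13,"yaw":0},{"hand":1,"dx":0,"dy":10,"dz":-13,"yaw":0}]'
python3 look.py 14
python3 - <<'E'
import cv2
im=cv2.imread('pics/raw14.png')[195:295,255:375]
cv2.imwrite('pics/raw14z.png',cv2.resize(im,None,fx=6,fy=6,interpolation=cv2.INTER_CUBIC))
E
```

```text
clock: 17.25
position: [0.5263, 0.1094, 0.1337]
tool_rot: [-1.571, -0.0, -1.595]
force: [0.3, 0.3, -5.4]
grip_width: 0.0118
[ 0.33323555  0.28182237 -5.35952937] [-0.00572871  0.0719067   0.00081345]
```

View pics/raw14z.png

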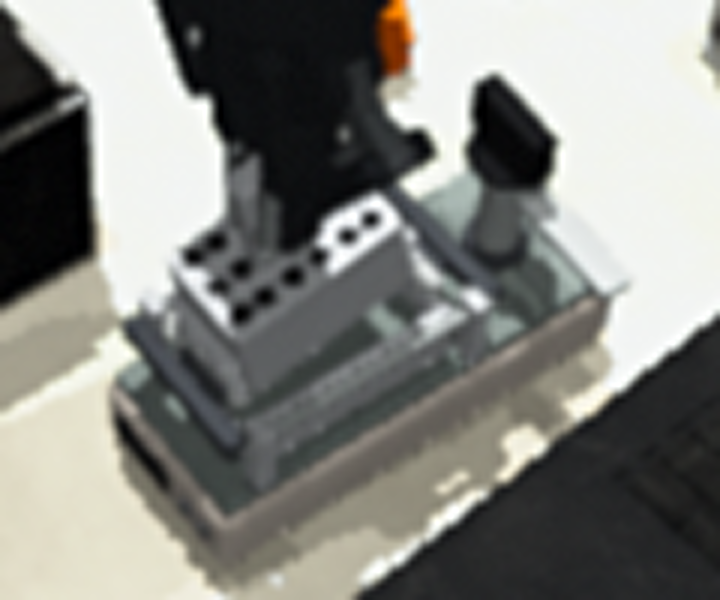

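```bash
python3 -m crank '[{"hand":1,"dx":0,"dy":1,"dz":0,"yaw":0},{"hand":1,"dx":0,"dy":2,"dz":0,"yaw":0},{"hand":1,"dx":0,"dy":3,"dz":0,"yaw":0},{"hand":1,"dx":0,"dy":4,"dz":0,"yaw":0},{"hand":1,"dx":0,"dy":4,"dz":0,"yaw":0},{"hand":1,"dx":0,"dy":4,"dz":0,"yaw":0}]'
python3 -m crank '[{"hand":1,"dx":0,"dy":1,"dz":0,"yaw":0},{"hand":1,"dx":0,"dy":2,"dz":0,"yaw":0},{"hand":1,"dx":0,"dy":3,"dz":0,"yaw":0},{"hand":1,"dx":0,"dy":4,"dz":0,"yaw":0},{"hand":1,"dx":0,"dy":4,"dz":0,"yaw":0}]'
python3 look.py 15
```

```text
clock: 17.85
position: [0.5267, 0.1095, 0.1301]
tool_rot: [-1.57, 0.0, -1.595]
force: [1.1, -0.2, 2.1]
grip_width: 0.0116
clock: 18.27
position: [0.5287, 0.1095, 0.1274]
tool_rot: [-1.566, 0.001, -1.595]
force: [6.1, -0.4, 23.1]
grip_width: 0.0115
[ 6.09842889 -0.44648663 23.09708225] [-0.19351106 -0.83185911 -0.00282426]
```

View pics/c15.png

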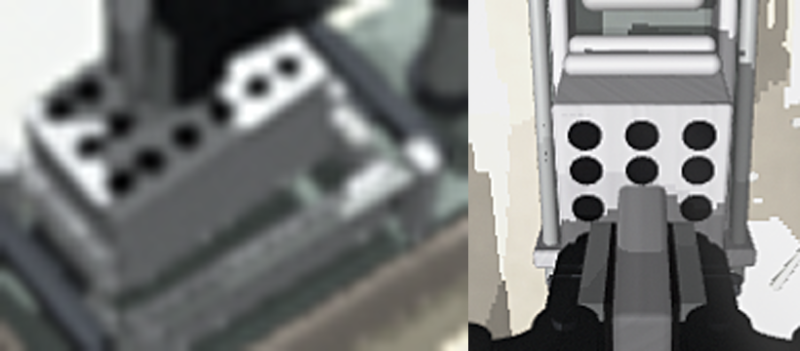

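```bash
python3 -m crank '[{"hand":1,"dx":0,"dy":0,"dz":0,"yaw":0},{"hand":1,"dx":0,"dy":0,"dz":0,"yaw":0},{"hand":1,"dx":0,"dy":1,"dz":0,"yaw":0},{"hand":1,"dx":0,"dy":2,"dz":0,"yaw":0},{"hand":1,"dx":0,"dy":3,"dz":0,"yaw":0},{"hand":1,"dx":0,"dy":3,"dz":0,"yaw":0}]' 20
python3 look.py 16
```

```text
clock: 18.87
position: [0.5298, 0.1095, 0.1251]
tool_rot: [-1.563, 0.002, -1.596]
force: [8.9, -0.2, 28.8]
grip_width: 0.0117
[ 8.88494635 -0.23085582 28.84357043] [-0.24984027 -1.45669169  0.05259121]
```

View pics/c16.png

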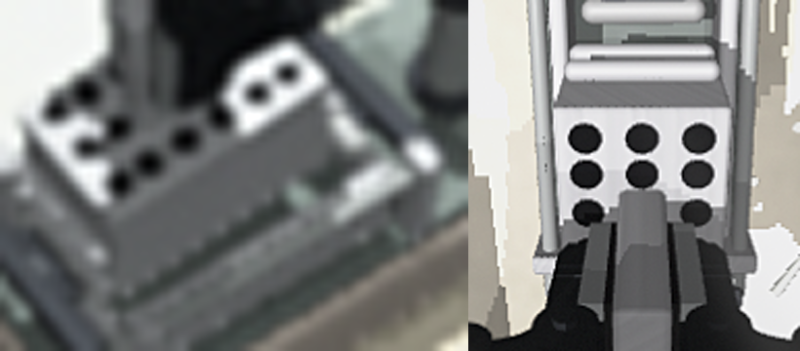

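```bash
python3 -m crank '[{"hand":1,"dx":0,"dy":1,"dz":0,"yaw":0},{"hand":1,"dx":0,"dy":2,"dz":0,"yaw":0},{"hand":1,"dx":0,"dy":3,"dz":0,"yaw":0},{"hand":1,"dx":0,"dy":4,"dz":0,"yaw":0},{"hand":1,"dx":0,"dy":4,"dz":0,"yaw":0}]' 20
python3 look.py 17
```

```text
clock: 19.38
position: [0.532, 0.1096, 0.1222]
tool_rot: [-1.559, 0.002, -1.596]
force: [16.6, -1.7, 39.0]
grip_width: 0.0118
[16.58673012 -1.65454182 38.98253689] [-0.41383141 -3.06436373  0.06206948]
```

View pics/c17.png

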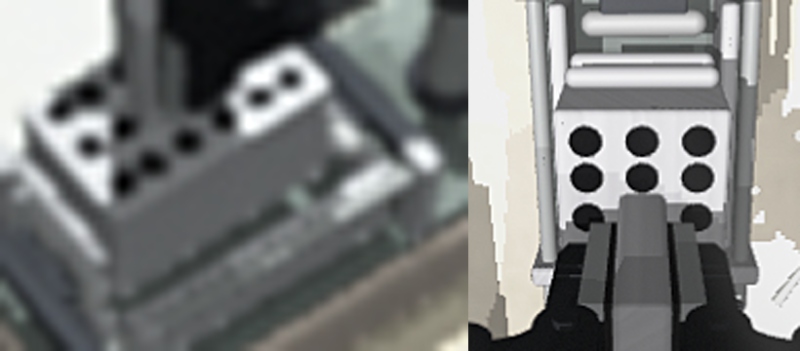

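```bash
python3 -m crank '[{"hand":1,"dx":0,"dy":0,"dz":1,"yaw":0},{"hand":1,"dx":0,"dy":0.5,"dz":2,"yaw":0},{"hand":1,"dx":0,"dy":1,"dz":3,"yaw":0},{"hand":1,"dx":0,"dy":1.5,"dz":4,"yaw":0},{"hand":1,"dx":0,"dy":2,"dz":5,"yaw":0},{"hand":1,"dx":0,"dy":2,"dz":5,"yaw":0}]' 20
python3 look.py 18
```

```text
clock: 19.98
position: [0.5357, 0.1095, 0.1194]
tool_rot: [-1.562, 0.002, -1.596]
force: [13.6, -0.1, 29.5]
grip_width: 0.0118
[13.56670964 -0.09201001 29.48338874] [-0.17524633 -2.40072511  0.08256993]
```

View pics/c18.png

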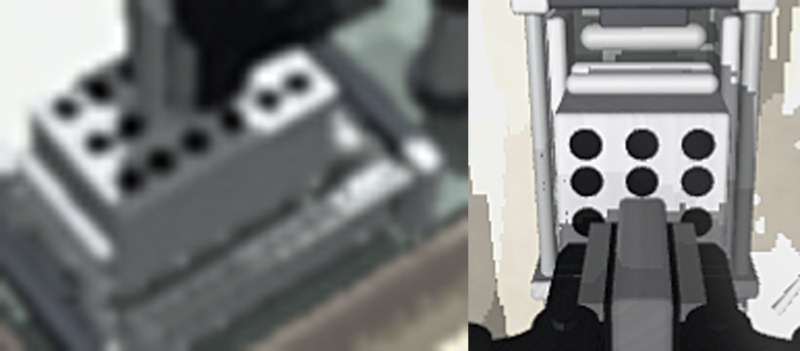

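```bash
python3 -m crank '[{"hand":1,"dx":0,"dy":0,"dz":0,"yaw":0},{"hand":1,"dx":0,"dy":-1,"dz":0,"yaw":0},{"hand":1,"dx":0,"dy":-2.5,"dz":0,"yaw":0},{"hand":1,"dx":0,"dy":-4,"dz":0,"yaw":0},{"hand":1,"dx":0,"dy":-6,"dz":0,"yaw":0},{"hand":1,"dx":0,"dy":-8,"dz":0,"yaw":0},{"hand":1,"dx":0,"dy":-8,"dz":0,"yaw":0}]' 60
python3 look.py 19
```

```text
clock: 20.67
position: [0.5309, 0.1094, 0.1248]
tool_rot: [-1.571, -0.0, -1.595]
force: [-0.0, -0.6, -4.5]
grip_width: 0.0112
[-0.04814856 -0.60298278 -4.53093875] [-0.03201324 -0.00386185  0.01377272]
```

View pics/c19.png

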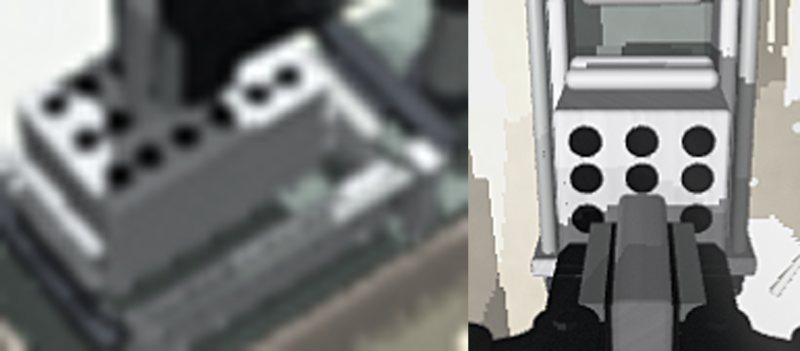

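```bash
python3 -m crank '[{"hand":1,"dx":0,"dy":-4,"dz":0,"yaw":0},{"hand":1,"dx":0,"dy":-8,"dz":2,"yaw":0},{"hand":1,"dx":0,"dy":-12,"dz":4,"yaw":0},{"hand":1,"dx":0,"dy":-16,"dz":7,"yaw":0},{"hand":1,"dx":0,"dy":-20,"dz":10,"yaw":0},{"hand":1,"dx":0,"dy":-24,"dz":13,"yaw":0},{"hand":1,"dx":0,"dy":-27,"dz":16,"yaw":0},{"hand":1,"dx":0,"dy":-27,"dz":16,"yaw":0},{"hand":1,"dx":0,"dy":-27,"dz":16,"yaw":0},{"hand":1,"dx":0,"dy":-27,"dz":16,"yaw":0}]' 60
python3 look.py 20
python3 - <<'E'
from h import *
im=cv2.imread('pics/raw20.png')[195:295,255:375]
cv2.imwrite('pics/raw20z.png',cv2.resize(im,None,fx=6,fy=6,interpolation=cv2.INTER_CUBIC))
cv2.imwrite('pics/t20.png',cv2.resize(bot.grab_frame('top')[100:320,220:420,::-1],None,fx=2.7,fy=2.7))
E
```

```text
clock: 21.6
position: [0.5471, 0.109, 0.1516]
tool_rot: [-1.571, -0.0, -1.595]
force: [1.2, 0.3, -4.7]
grip_width: 0.0113
[ 1.23443338  0.3328417  -4.7495863 ] [ 0.01365983 -0.0022216  -0.00454102]
```

View pics/raw20z.png

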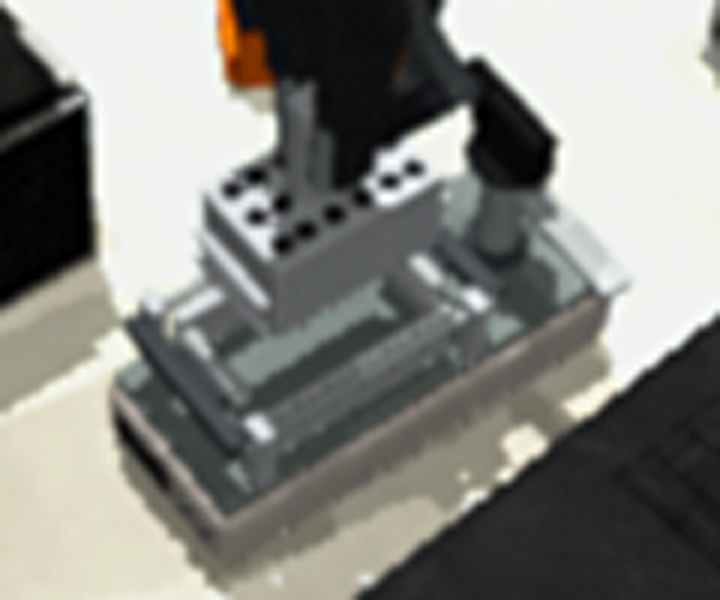

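View pics/t20.png

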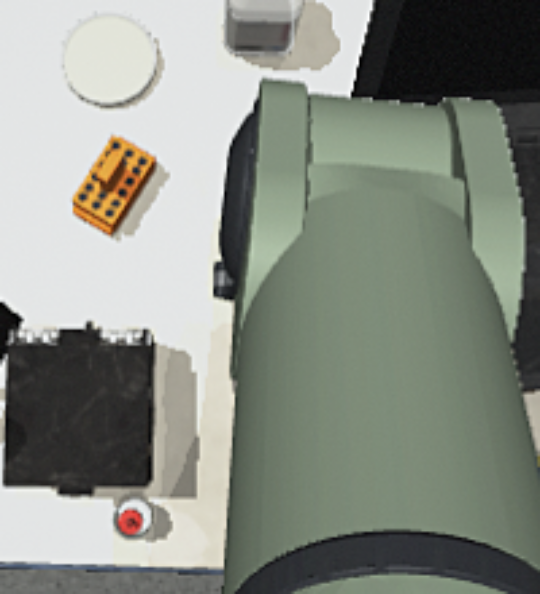

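Run:
```python
from h import *
from scipy.optimize import least_squares
H=[(-27.5,-14,40),(27.5,-14,40)]
o=np.array([[301.8+1.1,235.4-1.1],[323.6+1.1,222.4-.5]])
s=least_squares(lambda p:(proj('scene',block(p[0],p[1],p[2],H))-o).ravel(),[0,-38,100],x_scale=[.1,10,10])
print(s.x,s.cost,'far',s.x[2]-76*np.sin(s.x[0]))
print(bot.observe()['qd'].round(4))
```

```text
[-8.52506858e-03 -3.65053167e+01  1.02675077e+02] 0.003256666471900429 far 103.32297416089585
[-0.0023 -0.0016  0.0001 -0.002   0.0016  0.0008 -0.0015]
```

```bash
python3 -c "
from h import *
print(bot.job_done()); s=bot.observe(); print(s['clock'],s['position'],s['force'],s['grip_width'])"
```

```text
the job is handed in; nothing more can be done
None
the job is handed in; nothing more can be done
```

I freed the block from its seat and handed the job in with the arm still holding it level above the seat. The clock read about 21.7 s of the 51 s allowed. No verdict is reported at hand-in.

**What I did:**
- I turned the clamp knob about 1.48 rad counter-clockwise while the block was still seated. The pictures show the finger clear of it.
- I gripped the tab and rocked the near end up about 14 mm, to a tilt of about 0.18 rad. I pressed lightly to be sure the far end stayed down.
- I rocked the block over the other way until the far end was at about 73 mm and the near end at about 58 mm.
- I lifted it out still tilted by about 0.18 rad. To level it I rested its near end on the near nose, lowered the tab with a 20 N grip, then re-gripped at 60 N. I then lifted it over the seat.

**Last checks:**
- **Block position:** a fit to two of its wells gave a tilt of about 0.01 rad and an underside at about 103 mm. It is about 1.5 mm off centre.
- **Contact:** the wrist force is about 4.7 N, which is the block's weight alone, so it is not touching the mixer. The fingers stand 11 mm apart on the tab.
- **Clamp:** the finger still stands square to the mixer.
- **Jar and bottle:** the bottle was upright beside the box in the last top view. The arm hid the jar there and I did not check it separately, but nothing came near it.

**Disagreements:**
- During the rock-over, the wrist camera put the far end up to 10 mm lower than the commanded path implied.
- The first scene-view estimate there gave a tilt of only 0.15 rad, so I tilted and raised the far end further. The scene view then showed about 0.2 rad.

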